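# Load the roller bay and clamp the gate leg

### The arm

A 6-joint arm with a two-finger parallel gripper is mounted at the origin on a cart in front of the work surface, level with it; the furniture and walls round the work are solid. World frame = base frame: x ahead of the robot, y to its left, z up, the work surface at z = 0. Lengths are in m, angles in rad, forces in N, time in s.
With the tool pointing down it reaches from about 0.25 to 0.85 m from the base axis. Payload 12.5 kg.
Tool frame: the origin (TCP) lies at the very end of the fingers, on their centre line; the grasp point (between the pads) lies 19 mm behind it; z points along the fingers, y is the direction in which the jaws open and shut (so a half turn about z gives the same grasp; the last joint's range is limited). The gripper opens to 93 mm and grips with 3 to 60 N. Pads are 15 mm wide; open, the fingers measure 128 mm over their backs; the gripper's body (75 mm by 188 mm) begins 65 mm behind the grasp point.
Start: joints at [-1.413, 0.351, 1.652, -0, 1.139, -0.085], TCP at [0.132, -0.534, 0.184] pointing down, gripper open.
Joint ranges: [-2.75, 2.75], [-0.79, 2.1], [0.01, 2.65], [-1.57, 4.71], [0.07, 3.14], [-2.87, 2.87]. Speed limits (rad/s): [2.22, 2.22, 2.79, 3.14, 3.14, 3.14].

### API

Orientations are given as a unit quaternion [w, x, y, z].
In Python, from station import get_obs, capture, close_job, silhouettes, pinpoint gives the robot as it stands. The module is installed in compiled form; this text tells all that it offers.
- The arm moves only by the shell command python3 -m inch 'ROWS' [FORCE]. ROWS is JSON, a list that holds one entry, the list of rows, each a list of 7 numbers: the turn, a rotation vector about the tool's x, y, z in degrees, then the shift along the tool's x, y, z in mm, then the finger opening in mm, from 0 to 93. In form: [[[wx, wy, wz, x, y, z, jaw], ...]]. A call has exactly 8 rows; each row shifts and turns the commanded pose from where the row before left it, along the tool's axes as they then stand; what a row does not reach is not made up. A row lasts 1/12 s, in which the tool goes at most 41.7 mm and 7.16 degrees, less where a joint would pass 70% of its speed; a pose out of reach is approached as far as the arm can. A call is refused whole if a number of a shift passes 41.7 or a number of a turn 7.16, either way. A call with a gripper value outside its range is refused whole. The fingers move at their own pace and stop on an object; FORCE is the grip in N (left out, the last holds). Time passes only in rows, so rows that do not move let the fingers close, or fill a call up. It gives the time, the measured TCP pose, the force and the opening at its end, in the units of the state.
- get_obs(): the state, without advancing time (a new reading comes with each control period).
- capture(name): name is "scene" or "top"; returns a dict with "color" (384x512x3 uint8, red, green, blue), "fx", "fy", "cx", "cy" (pixels), "R" (3x3) and "t" (3): a world point X has camera coordinates R X + t. Camera axes: x right, y down, z forward; pixel columns grow to the right and rows downward; lengths in m; the calibration is good to about 2 mm. A picture is of the moment at which its call begins. There is no depth.
- close_job(): hands the job in, once; it reports no verdict.
Trained networks look in the newest picture that a camera, given by its name, has taken for a name from the list of things; names that differ only in an ending like _2 or _b are one class to them, and where a whole thing is asked for, a point or a joint stands for the part that bears it (a point fixed in the world has none). Each returns a list of dicts, best first, with "confidence" (0 to 1); they miss things now and then, are a little off and sometimes report something else, mostly with a low value. They report only what shows in the picture. A call takes as long as a camera call.
- silhouettes(camera, label): "region" (384x512 bool, what is visible of it).
- pinpoint(camera, label): "position" ([x, y, z] in m, in world coordinates, good to about 4 mm: a listed point, or the origin of a listed thing).
The state is a dict: "clock": time; "joints": joint angles; "joint_vel": joint speeds; "joint_efforts": joint torques, N m; "ee_pos": TCP position; "ee_rot": TCP orientation; "ft_force": force on the tool from outside, world axes, zero at the start; "moment": the same for the moment, N m; "gripper_width": finger opening in m.
Only numpy, scipy, OpenCV 4.12 (cv2) and the standard library are available. Lean on these libraries where they do the work, as an engineer would, in place of code of your own. Each camera call takes 0.05 s, during which the arm holds its last target.

### The job

Push the small cardboard carton along the rollers, never lifting it off them, until it rests against the grey end stop. Then, with the red lever still open, slide the gate leg out across the lane behind the carton by its blue push plate until its black needle stands over the white line of the red index clip, hold it there and squeeze the red lever closed against the black grip tab. Finish while holding: the leg springs back and the lever springs open if let go, so keep squeezing and keep the needle on the line; leave the things lying around where they are.

Things in the scene. Friction and masses are not known exactly. Their poses are not given: they have to be found in the camera images.
- station: fixed roller station. Origin on the bench top under the gate line (axis of the sliding leg), at the near inner edge of the roller lane. x points across the lane, away from the robot (the leg slides out along +x); y along the lane towards the end stop. White scale strip: x -120 to -8, y 60 to 84, 30 mm high. Near edge of the station at x = -188 mm
- lane_entry (a point): middle of the lane at its open -y end, 304 mm before the end stop, at roller-top height, 26 mm above the bench; axes as the station's. The lane is 72 mm wide (station x 0 to 72 mm) between two 8 mm side frames that stand 38 mm high
- bay_stop (a point): centre of the face of the grey end stop (78 mm high) at roller-top height, 104 mm beyond the gate line, on the lane's middle; axes as the station's. The carton is home when its leading (+y) face touches this face
- carton_center (a point): centre (half-way up) of the brown cardboard carton, 63 x 89 x 61 mm (x, y, z), 0.2 to 0.35 kg, standing on the rollers with its 89 mm side (its y axis) along the lane, underside 26 mm and top 87 mm above the bench. Pushed on its rear (-y) face it rolls easily
- gate_leg (a joint): slide of the gate leg in m: 0 fully back (start), grows as it is pushed out along the station's +x across the lane, end of travel 0.080. A spring pulls it back with 2 N (at 0) to 3 N (at 0.08); nothing locks it
- leg_grip (a point): point on the moving leg at which to squeeze: mid-way between the outer faces of grip tab and closed lever, 78 mm above the bench, 14 mm behind the near face of the push plate; axes as the station's. Tab: fixed black upright plate, outer face at y = +14 mm. Closed lever: outer face at y = -14 mm, so 28 mm over both; open, its free end stands out to y = -29 mm
- plate_face (a point): middle of the near (-x) face of the blue upright push plate on the leg: 104 mm wide along y, heights 54 to 98 mm, 6 mm thick. Push it towards +x, e.g. with the open fingers astride tab and lever. Tab and lever run from it 55 mm back towards -x, heights 49 to 98 mm, and stand on a 30 mm wide shoe whose top is 50 mm high
- lever_arm (a joint): angle of the red lever in rad: 0.30 fully open (start), 0 closed, parallel to the grip tab. It turns about an upright pivot on the leg, 52 mm behind the push plate; its free end is close to the plate. Sprung open: pressing the free end shut takes about 5 N, and it opens again when let go
- lever_tip (a point): point on the outer face of the red lever (48 x 8 x 44 mm), near its free end, half-way up
- needle (a point): tip of the black needle that sticks out to +y from the blue push plate and moves with the leg; axes as the station's
- index_line (a point): white line across the top (38 mm high) of the red index clip on the white scale strip, which marks the length wanted; axes as the station's. Leg at the mark: needle and line at the same x in the station's frame
- index_clip (a joint): place of the red index clip along the scale in m, stiff; leave it where it is. The needle is on the line when joint gate_leg equals this value
- spare: loose black steel roller, 33 mm wide, 38 mm high, standing on end on the bench on the lane's near side, right of the leg; origin at its underside; bystander
- tape: loose yellow tape measure 60 x 70 x 36 mm on the bench left of the station; bystander
- box_mini: loose small brown card box, 54 x 67 x 38 mm, on the bench behind the station; bystander
- marker_blue: blue marker pen, 136 mm long, to the right; bystander

How it is judged:
By the outcome, as a careful person would: the job done as asked, in the order asked, and still so for the second after the job is handed in, while the arm keeps its last pose, push and grip.
It also fails if it takes over 53 s, if anything falls off the work surface, if the arm or the gripper's body presses on something with over 40 N, if the wrist force passes 120 N, or if a joint passes its speed limit or range.

## Working session

There is one attempt and no reset: what is moved stays moved. The work goes in short steps, Python scripts to look and compute and a shell command to move; the robot and the scene stay as the last step left them, time stands still between calls to the robot, and variables do not carry over. Pictures are saved under pics/ and viewed, and the job is handed in when it is done.

```bash
mkdir -p pics; ls; cat > h.py <<'E'
import numpy as np, cv2
from station import get_obs, capture, close_job, silhouettes, pinpoint
from scipy.spatial.transform import Rotation as Rot
def save(c,name,scale=1.5):
    im=cv2.cvtColor(c["color"],cv2.COLOR_RGB2BGR)
    cv2.imwrite("pics/"+name,cv2.resize(im,None,fx=scale,fy=scale,interpolation=cv2.INTER_CUBIC))
def proj(c,X):
    p=np.array(c["R"])@np.array(X)+np.array(c["t"]); return (c["fx"]*p[0]/p[2]+c["cx"],c["fy"]*p[1]/p[2]+c["cy"])
def ray(c,u,v):
    R=np.array(c["R"]);o=-R.T@np.array(c["t"]);d=R.T@np.array([(u-c["cx"])/c["fx"],(v-c["cy"])/c["fy"],1]);return o,d
def atz(c,u,v,z):
    o,d=ray(c,u,v);return o+d*(z-o[2])/d[2]
def tri(c1,p1,c2,p2):
    o1,d1=ray(c1,*p1);o2,d2=ray(c2,*p2)
    s=np.linalg.lstsq(np.c_[d1,-d2],o2-o1,rcond=None)[0]
    a=o1+d1*s[0];b=o2+d2*s[1];return (a+b)/2,np.linalg.norm(a-b)
E
python3 - <<'E'
from h import *
np.set_printoptions(precision=4,suppress=True)
o=get_obs()
for k,v in o.items(): print(k,np.array(v))
for n in("scene","top"):
    c=capture(n); save(c,n+"0.png")
    print(n,c["fx"],c["cx"],c["cy"],-np.array(c["R"]).T@c["t"]); print(np.array(c["R"]))
    for l in["station","lane_entry","bay_stop","carton_center","leg_grip","plate_face","lever_tip","needle","index_line","spare","tape","box_mini","marker_blue"]:
        r=pinpoint(n,l); print(l,[(np.round(x["position"],4),round(x["confidence"],2)) for x in r[:2]])
E
```

```text
pics
clock 0.0
joints [-1.4126  0.3512  1.6524  0.      1.1391 -0.0846]
joint_vel [-0.0003  0.0004 -0.0001  0.0012  0.002  -0.0007]
joint_efforts [ -0.0012 -49.7334 -28.5261   0.0699   0.0257  -0.0001]
ee_pos [ 0.1322 -0.5335  0.1833]
ee_rot [-0.0006  0.9926  0.1211 -0.    ]
ft_force [-0.7849 -0.4748  0.6549]
moment [-0.0313  0.0025  0.0363]
gripper_width 0.09307805703024288
scene 362.93710070948805 253.6983792270518 193.13398256000693 [ 0.2376 -0.7321  0.8166]
[[ 0.8513 -0.5246  0.0012]
 [-0.41   -0.6667 -0.6225]
 [ 0.3274  0.5294 -0.7827]]
station [(array([ 0.5356, -0.1925, -0.0045]), 0.96), (array([ 0.4307, -0.1308,  0.0543]), 0.43)]
lane_entry [(array([ 0.5856, -0.3889,  0.0261]), 0.89)]
bay_stop [(array([ 0.5603, -0.0841,  0.0246]), 0.78)]
carton_center [(array([ 0.578 , -0.3115,  0.0538]), 0.95)]
leg_grip [(array([ 0.4234, -0.2049,  0.0805]), 0.86)]
plate_face [(array([ 0.4353, -0.2007,  0.0789]), 0.91), (array([ 0.5812, -0.3131,  0.0548]), 0.51)]
lever_tip [(array([ 0.4268, -0.2275,  0.0776]), 0.56)]
needle [(array([ 0.4319, -0.1307,  0.0541]), 0.91)]
index_line [(array([ 0.49
[... 538 characters left out ...]
7, -0.084,  0.028]), 0.84)]
carton_center [(array([ 0.581 , -0.3088,  0.0559]), 0.63), (array([ 0.4975, -0.1249,  0.0366]), 0.33)]
leg_grip [(array([ 0.4217, -0.2042,  0.08  ]), 0.6)]
plate_face [(array([ 0.4362, -0.2019,  0.0768]), 0.83)]
lever_tip [(array([ 0.4291, -0.2257,  0.0803]), 0.52)]
needle [(array([ 0.433 , -0.1346,  0.0528]), 0.58)]
index_line [(array([ 0.4191, -0.2025,  0.0785]), 0.62), (array([ 0.4972, -0.1218,  0.0378]), 0.51)]
spare [(array([ 0.4517, -0.354 , -0.0007]), 0.5), (array([ 0.7337, -0.1594, -0.0021]), 0.45)]
tape [(array([ 0.4199,  0.0325, -0.0002]), 0.63)]
box_mini [(array([ 0.7335, -0.1592, -0.0009]), 0.6)]
marker_blue [(array([ 0.6286, -0.5072, -0.0005]), 0.58)]
```

View pics/scene0.png

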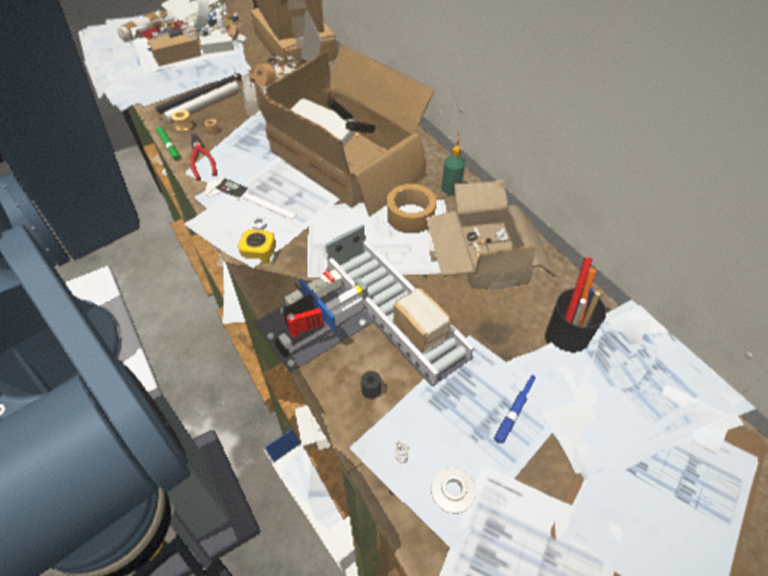

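View pics/top0.png

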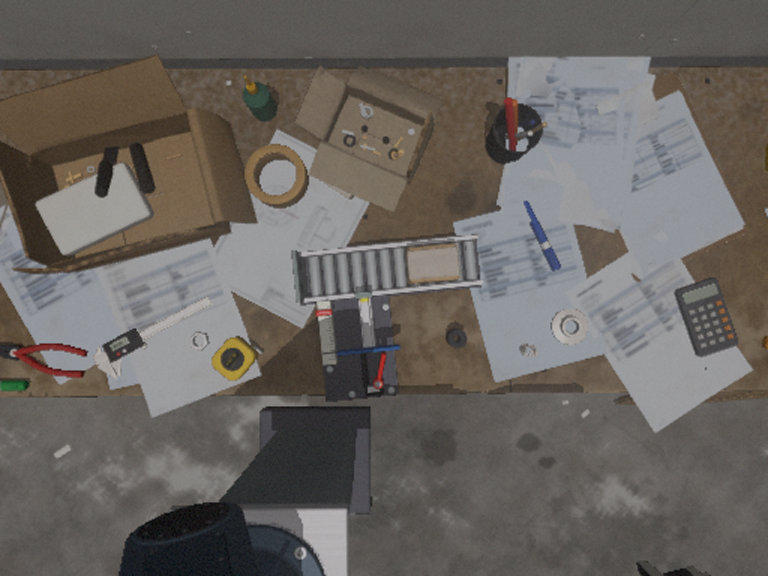

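The scene view shows the carton at about (280,212) px and the station, with the lever open, at about (205,212). The top view shows the lane running right to left with the end stop at about (198,184). The network points agree with the stated geometry, giving a station yaw of about 5.2° and heights that match. I'll move over the lane entry first.

```bash
python3 -m inch '[[[0,0,0,29.8,-2,0,25],[0,0,0,29.8,-2,0,25],[0,0,0,29.8,-2,0,25],[0,0,0,29.8,-2,0,25],[0,0,0,29.8,-2,0,25],[0,0,0,29.8,-2,0,25],[0,0,0,29.8,-2,0,25],[0,0,0,29.8,-2,0,25]]]' 15
python3 -m inch '[[[0,0,0,29.8,-2,0,25],[0,0,0,29.8,-2,0,25],[0,0,0,29.8,-2,0,25],[0,0,0,29.8,-2,0,25],[0,0,0,29.8,-2,0,25],[0,0,0,29.8,-2,0,25],[0,0,0,29.8,-2,0,25],[0,0,0,29.8,-2,0,25]]]'
python3 -m inch '[[[0,0,-6.8,0,0,0,25],[0,0,-6.8,0,0,0,25],[0,0,-6.8,0,0,0,25],[0,0,-6.8,0,0,0,25],[0,0,-6.8,0,0,0,25],[0,0,-6.8,0,0,0,25],[0,0,-6.8,0,0,0,25],[0,0,-6.8,0,0,0,25]]]'
python3 -m inch '[[[0,0,-6.8,0,0,0,25],[0,0,-6.8,0,0,0,25],[0,0,-6.8,0,0,0,25],[0,0,-6.6,0,0,0,25],[0,0,0,0,0,15,25],[0,0,0,0,0,15,25],[0,0,0,0,0,0,25],[0,0,0,0,0,0,25]]]'
```

```text
clock: 2.07
ee_pos: [0.3612, -0.4604, 0.1839]
ee_rot: [0.0, 0.993, 0.121, 0.0]
ft_force: [0.7, -0.4, -0.8]
gripper_width: 0.0446
clock: 2.73
ee_pos: [0.5887, -0.3875, 0.1838]
ee_rot: [-0.0, 0.993, 0.121, -0.0]
ft_force: [-0.4, -0.3, 1.1]
gripper_width: 0.0248
clock: 3.4
ee_pos: [0.5873, -0.3881, 0.1837]
ee_rot: [-0.0, 0.826, 0.564, -0.0]
ft_force: [0.3, -0.3, -0.7]
gripper_width: 0.0248
clock: 4.07
ee_pos: [0.5871, -0.3879, 0.1533]
ee_rot: [-0.001, 0.674, 0.739, -0.0]
ft_force: [0.4, 0.7, 0.3]
gripper_width: 0.025
```

```bash
cat > m.py <<'E'
from h import *
np.set_printoptions(precision=4,suppress=True)
def frame(o,yaw):
    ex=np.array([np.cos(yaw),np.sin(yaw)]);ey=np.array([-np.sin(yaw),np.cos(yaw)]);return o,ex,ey
def tost(p,o,yaw):
    o,ex,ey=frame(np.array(o),yaw);d=np.array(p)[:2]-o;return np.array([d@ex,d@ey,p[2]])
E
python3 - <<'E'
from m import *
for n in("scene","top"):
    c=capture(n); save(c,n+"1.png")
    for l in["station","lane_entry","bay_stop","carton_center","leg_grip","plate_face","lever_tip","needle","index_line"]:
        r=pinpoint(n,l); print(n,l,[(np.round(x["position"],4),round(x["confidence"],2)) for x in r[:2]])
E
```

```text
scene station [(array([ 0.5364, -0.194 ,  0.0009]), 0.95), (array([ 0.4244,  0.0335, -0.0026]), 0.18)]
scene lane_entry [(array([ 0.5852, -0.3898,  0.0269]), 0.78)]
scene bay_stop [(array([ 0.5588, -0.0878,  0.0255]), 0.86)]
scene carton_center [(array([ 0.5827, -0.3101,  0.052 ]), 0.55)]
scene leg_grip [(array([ 0.4238, -0.2055,  0.081 ]), 0.9)]
scene plate_face [(array([ 0.5907, -0.3895,  0.0276]), 0.74), (array([ 0.4343, -0.2053,  0.0753]), 0.62)]
scene lever_tip [(array([ 0.4284, -0.2305,  0.0762]), 0.58)]
scene needle [(array([ 0.4342, -0.1321,  0.0544]), 0.65)]
scene index_line [(array([ 0.4955, -0.1251,  0.039 ]), 0.42)]
top station [(array([ 0.5321, -0.1925, -0.0017]), 0.91), (array([ 0.4297, -0.1329,  0.0559]), 0.33)]
top lane_entry [(array([ 0.5867, -0.387 ,  0.0235]), 0.81), (array([ 0.4299, -0.1332,  0.0559]), 0.44)]
top bay_stop [(array([ 0.5571, -0.0856,  0.0247]), 0.74)]
top carton_center [(array([ 0.5836, -0.31  ,  0.0586]), 0.89), (array([ 0.4352, -0.1999,  0.0778]), 0.57)]
top leg_grip [(array([ 0.421 , -0.2013,  0.0786]), 0.73)]
top plate_face [(array([ 0.4336, -0.2012,  0.0748]), 0.97)]
top lever_tip [(array([ 0.4217, -0.203 ,  0.077 ]), 0.44)]
top needle [(array([ 0.4304, -0.132 ,  0.0542]), 0.6)]
top index_line [(array([ 0.4973, -0.1257,  0.0354]), 0.42), (array([ 0.5869, -0.3865,  0.0244]), 0.39)]
```

View pics/scene1.png

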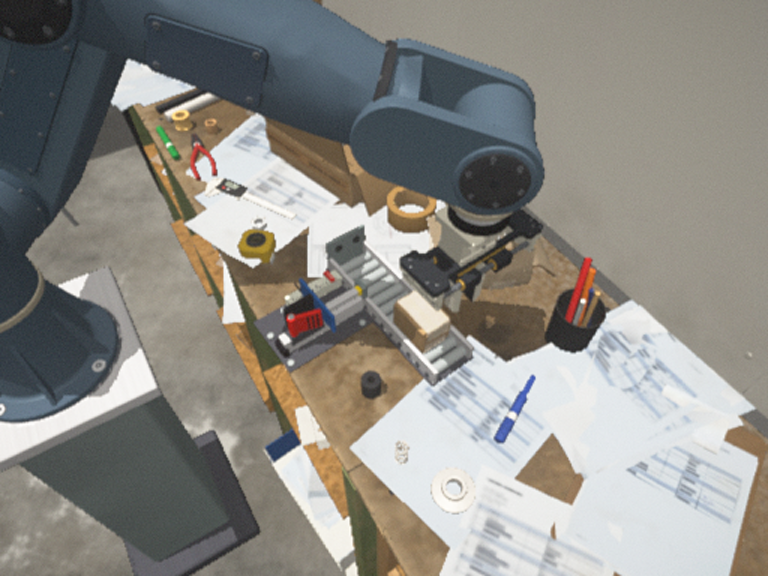

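View pics/top1.png

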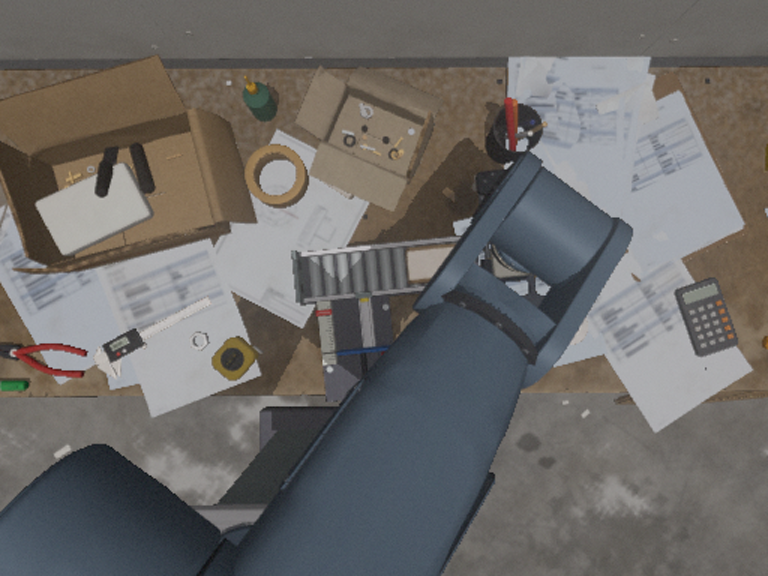

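```bash
python3 -m inch '[[[0,0,0,0,0,20,25],[0,0,0,0,0,20,25],[0,0,0,0,0,20,25],[0,0,0,0,0,20,25],[0,0,0,0,0,10,25],[0,0,0,0,0,8,25],[0,0,0,0,0,0,25],[0,0,0,0,0,0,25]]]'
python3 -m inch '[[[0,0,0,3,0,0,25],[0,0,0,3,0,0,25],[0,0,0,3,0,0,25],[0,0,0,3,0,0,25],[0,0,0,3,0,0,25],[0,0,0,3,0,0,25],[0,0,0,3,0,0,25],[0,0,0,3,0,0,25]]]'
python3 -m inch '[[[0,0,0,4,0,0,25],[0,0,0,4,0,0,25],[0,0,0,5,0,0,25],[0,0,0,6,0,0,25],[0,0,0,6,0,0,25],[0,0,0,6,0,0,25],[0,0,0,6,0,0,25],[0,0,0,6,0,0,25]]]'
```

```text
clock: 5.73
ee_pos: [0.5877, -0.3884, 0.0564]
ee_rot: [0.0, 0.674, 0.739, 0.0]
ft_force: [0.1, -0.6, -0.0]
gripper_width: 0.025
clock: 6.4
ee_pos: [0.5851, -0.3639, 0.0559]
ee_rot: [0.0, 0.674, 0.739, 0.0]
ft_force: [-0.4, -0.4, -0.0]
gripper_width: 0.025
clock: 7.07
ee_pos: [0.5811, -0.3208, 0.0559]
ee_rot: [-0.0, 0.674, 0.739, 0.0]
ft_force: [-0.8, -0.1, -0.1]
gripper_width: 0.0248
```

```bash
python3 - <<'E'
from m import *
for n in("scene","top"):
    c=capture(n); save(c,n+"2.png")
    for l in["carton_center"]:
        r=pinpoint(n,l); print(n,l,[(np.round(x["position"],4),round(x["confidence"],2)) for x in r[:2]])
E
```

```text
scene carton_center [(array([ 0.582 , -0.308 ,  0.0539]), 0.59), (array([ 0.6325, -0.5067, -0.0028]), 0.46)]
top carton_center [(array([ 0.5813, -0.3099,  0.0541]), 0.4)]
```

View pics/scene2.png

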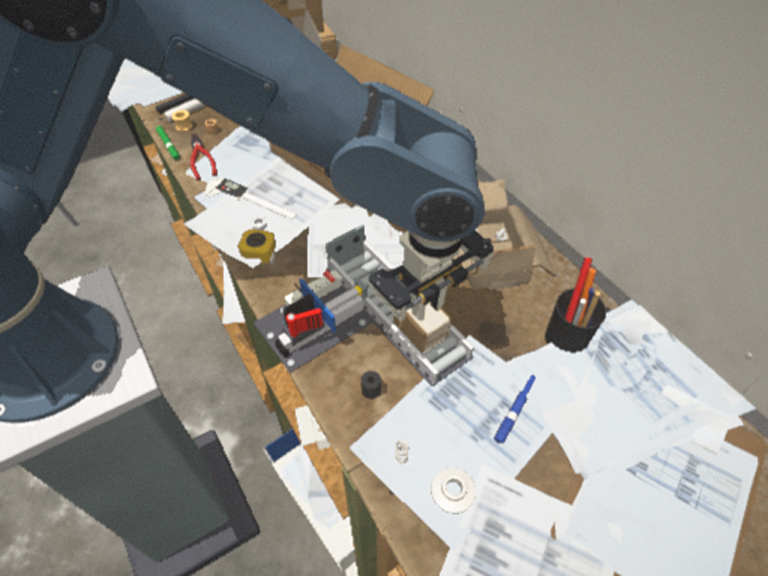

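```bash
python3 - <<'E'
from m import *
o=get_obs(); print(o["ee_pos"],o["ee_rot"],o["ft_force"],o["clock"])
for n in("scene","top"):
    c=capture(n); im=cv2.cvtColor(c["color"],cv2.COLOR_RGB2BGR)
    im=cv2.resize(im,None,fx=3,fy=3,interpolation=cv2.INTER_CUBIC)
    p=np.array(o["ee_pos"])
    for z,col in((0,(0,0,255)),(.084,(0,255,0)),(.2,(255,0,0))):
        u,v=proj(c,p+[0,0,z]); cv2.circle(im,(int(3*u+1),int(3*v+1)),4,col,-1); print(n,u,v)
    u,v=proj(c,p); u=int(3*u);v=int(3*v)
    cv2.imwrite(f"pics/{n}2c.png",im[max(0,v-300):v+300,max(0,u-400):u+400])
E
```

```text
[ 0.5813 -0.3214  0.0559] [0.0001 0.6735 0.7392 0.    ] [-0.0064 -0.0759  0.13  ] 7.2667
scene 283.5613260414481 216.16357515426725
scene 285.88921376318933 195.84718498525538
scene 289.75849708425 162.07843020771776
top 292.2614614761115 175.2593076763086
top 295.7649752472246 172.84484487360302
top 301.88050101238514 168.63030186232302
```

View pics/scene2c.png

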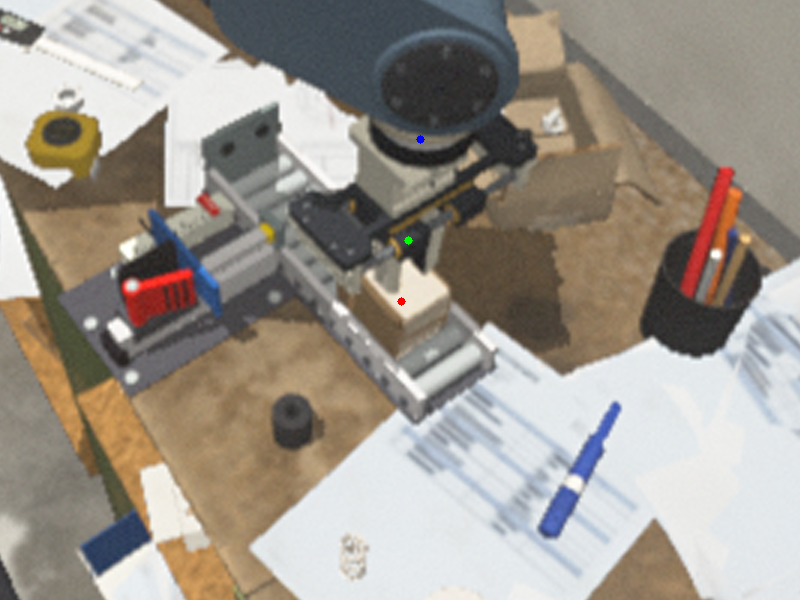

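View pics/top2c.png

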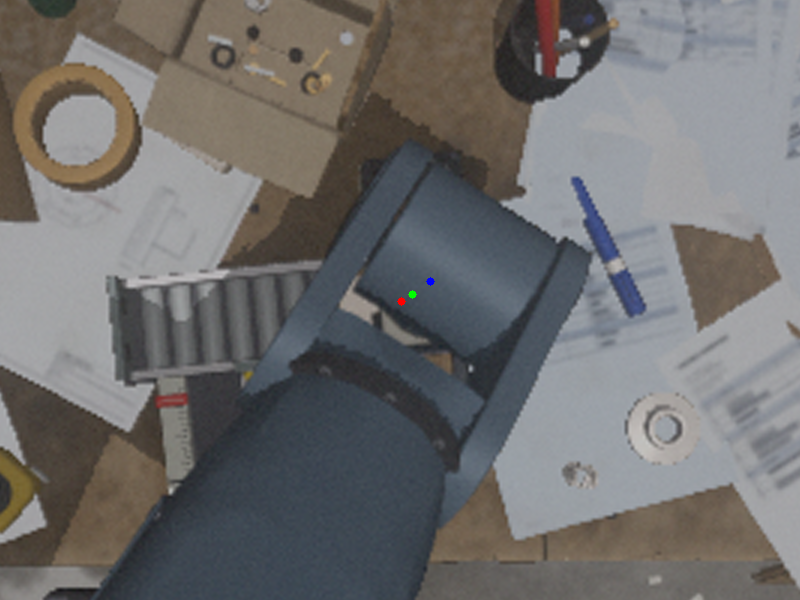

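```bash
python3 - <<'E'
from m import *
a=cv2.imread("pics/scene0.png");a=cv2.resize(a,None,fx=1/1.5,fy=1/1.5,interpolation=cv2.INTER_AREA)[165:260,235:330]
a1=cv2.resize(cv2.imread("pics/scene1.png"),None,fx=1/1.5,fy=1/1.5,interpolation=cv2.INTER_AREA)[165:260,235:330]
c=capture("scene"); b=cv2.cvtColor(c["color"],cv2.COLOR_RGB2BGR)
r=silhouettes("scene","carton_center"); 
for x in r[:2]:
    ys,xs=np.where(x["region"]); print(x["confidence"],len(xs),xs.mean(),ys.mean(),xs.min(),xs.max(),ys.min(),ys.max())
b=b[165:260,235:330]
cv2.imwrite("pics/cmp.png",cv2.resize(np.hstack([a,b]),None,fx=4.2,fy=4.2,interpolation=cv2.INTER_CUBIC))
E
```

```text
0.59 690 283.2492753623188 218.7246376811594 262 300 204 234
```

View pics/cmp.png

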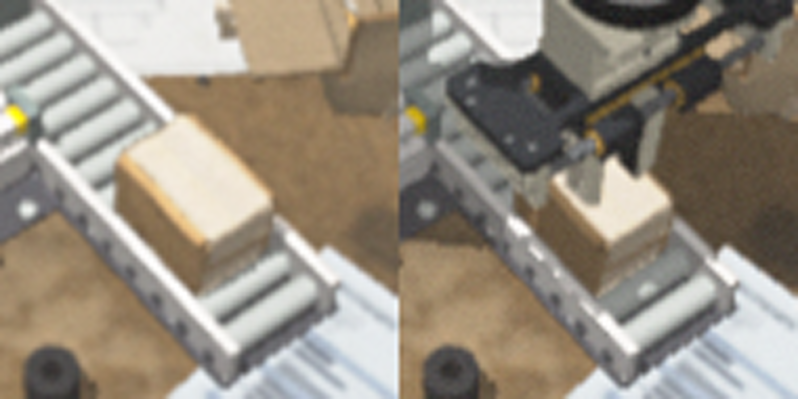

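```bash
python3 -m inch '[[[0,0,0,-6,0,0,25],[0,0,0,-8,0,0,25],[0,0,0,-10,0,0,25],[0,0,0,-10,0,0,25],[0,0,0,-10,0,0,25],[0,0,0,-10,0,0,25],[0,0,0,-6,0,0,25],[0,0,0,0,0,0,25]]]'
python3 - <<'E'
from m import *
c=capture("scene"); b=cv2.cvtColor(c["color"],cv2.COLOR_RGB2BGR)
b=b[150:270,220:360]
cv2.imwrite("pics/cmp2.png",cv2.resize(b,None,fx=5,fy=5,interpolation=cv2.INTER_CUBIC))
print(get_obs()["ee_pos"],pinpoint("scene","carton_center")[:1])
E
```

```text
clock: 8.13
ee_pos: [0.5866, -0.3827, 0.0557]
ee_rot: [0.0, 0.674, 0.739, -0.0]
ft_force: [0.1, -0.2, -0.6]
gripper_width: 0.0248
[ 0.5866 -0.3818  0.0556] [{'position': [0.5849, -0.3085, 0.0519], 'confidence': 0.75}]
```

View pics/cmp2.png

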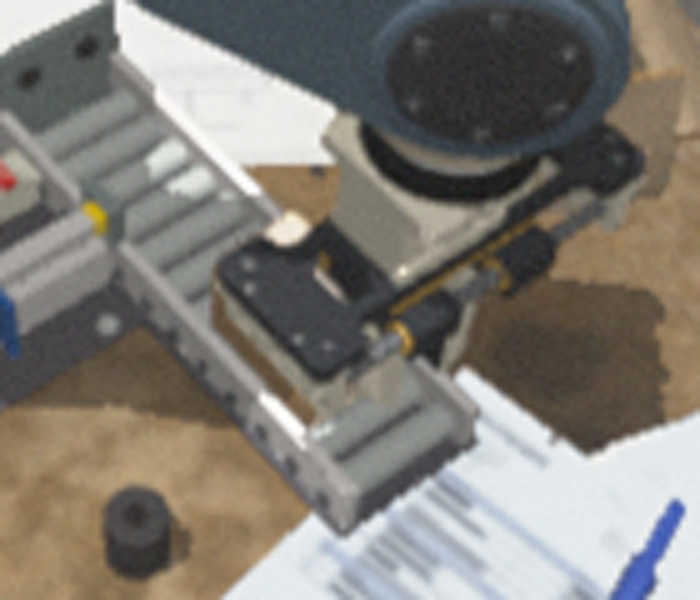

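```bash
python3 - <<'E'
from m import *
c=capture("scene"); b=cv2.cvtColor(c["color"],cv2.COLOR_RGB2BGR)
b=cv2.resize(b,None,fx=6,fy=6,interpolation=cv2.INTER_CUBIC)
p=np.array(get_obs()["ee_pos"]); yaw=np.deg2rad(5.3); ex=np.array([np.cos(yaw),np.sin(yaw),0])
def dot(X,col):
    u,v=proj(c,X); cv2.circle(b,(int(6*u+3),int(6*v+3)),4,col,-1)
for s in(-.030,-.0125,.0125,.03):
    dot(p+s*ex,(0,0,255)); dot(p+s*ex+[0,0,.05],(0,255,0))
# carton corners
o=np.array([.533,-.1918,0]);ey=np.array([-np.sin(yaw),np.cos(yaw),0])
for x in(.036-.0315,.036+.0315):
  for y in(-.1223-.0445,-.1223+.0445):
    for z in(.026,.087): dot(o+x*ex+y*ey+[0,0,z],(255,0,255))
u,v=proj(c,p);u=int(6*u);v=int(6*v)
cv2.imwrite("pics/z3.png",b[v-350:v+250,u-400:u+400])
E
```

```text
(no output)
```

View pics/z3.png

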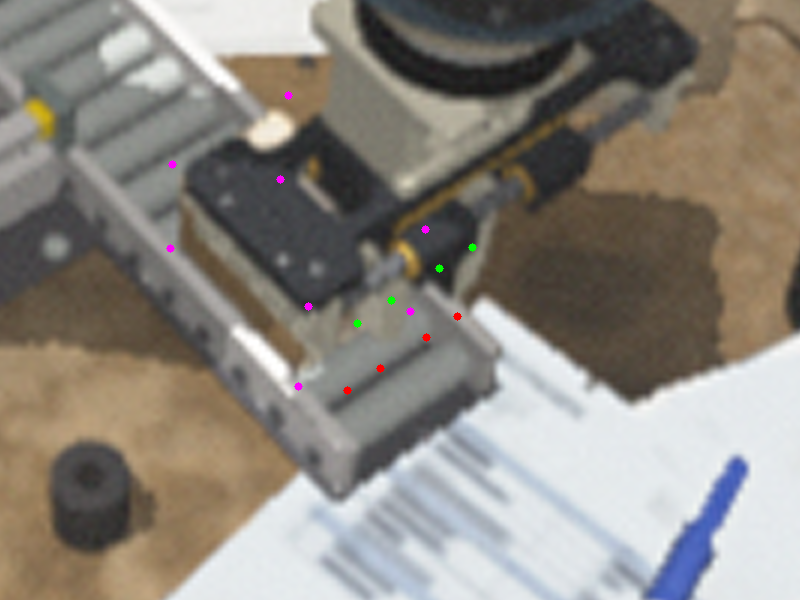

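```bash
python3 - <<'E'
from m import *
c=capture("scene"); b=cv2.imread("pics/scene1.png")
b=cv2.resize(b,None,fx=4,fy=4,interpolation=cv2.INTER_CUBIC)
p=np.array([.5871,-.3879,.1533]); yaw=np.deg2rad(5.3); ex=np.array([np.cos(yaw),np.sin(yaw),0])
def dot(X,col):
    u,v=proj(c,X); cv2.circle(b,(int(6*u+3),int(6*v+3)),4,col,-1)
for s in(-.030,-.0125,.0125,.03):
    dot(p+s*ex,(0,0,255)); dot(p+s*ex+[0,0,.05],(0,255,0))
for s in (-.094,.094): dot(p+s*ex+[0,0,.084],(255,0,0))
u,v=proj(c,p);u=int(6*u);v=int(6*v)
cv2.imwrite("pics/z1.png",b[v-350:v+250,u-400:u+400])
b=cv2.cvtColor(c["color"],cv2.COLOR_RGB2BGR)
u,v=proj(c,np.array(get_obs()["ee_pos"]));u=int(u);v=int(v)
cv2.imwrite("pics/z4.png",cv2.resize(b[v-40:v+20,u-40:u+40],None,fx=10,fy=10,interpolation=cv2.INTER_NEAREST))
E
```

```text
(no output)
```

View pics/z1.png

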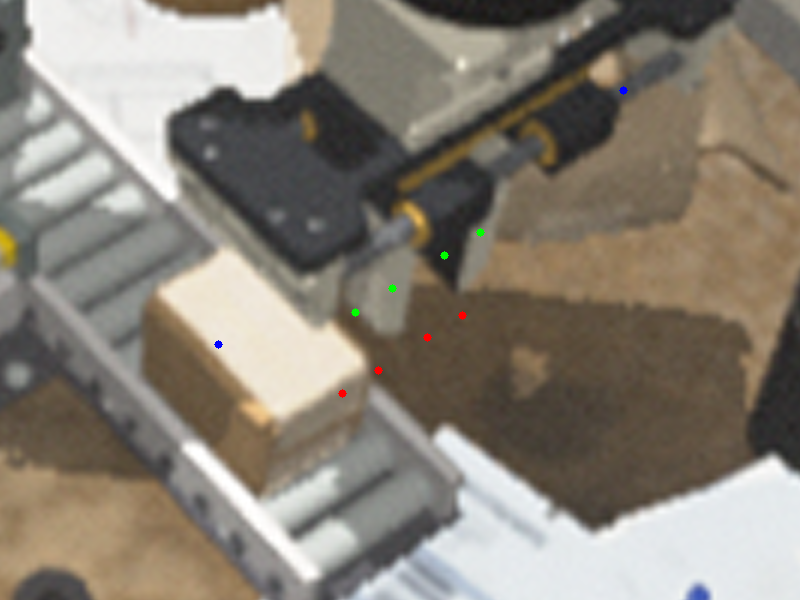

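View pics/z4.png

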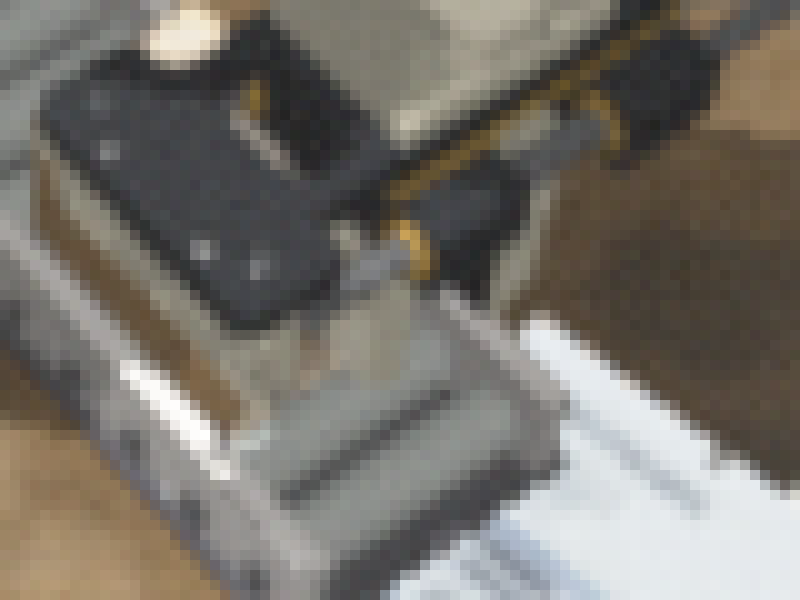

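The rendered fingertips sit well above the projected TCP, and the fingers passed over the carton without touching it. I'll check the tool's height by lowering the fingers onto the bare bench just before the lane end, which is a known z = 0.

```bash
python3 -m inch '[[[0,0,0,-10,0,0,20],[0,0,0,-15,0,0,20],[0,0,0,-15,0,0,20],[0,0,0,-15,0,0,20],[0,0,0,-5,0,0,20],[0,0,0,0,0,10,20],[0,0,0,0,0,8,20],[0,0,0,0,0,0,20]]]'
python3 - <<'E'
from m import *
c=capture("scene"); b=cv2.cvtColor(c["color"],cv2.COLOR_RGB2BGR)
b=cv2.resize(b,None,fx=6,fy=6,interpolation=cv2.INTER_CUBIC)
o=get_obs();p=np.array(o["ee_pos"]); print(p,o["ft_force"]);yaw=np.deg2rad(5.3); ex=np.array([np.cos(yaw),np.sin(yaw),0])
def dot(X,col):
    u,v=proj(c,X); cv2.circle(b,(int(6*u+3),int(6*v+3)),4,col,-1)
for s in(-.0275,-.01,.01,.0275):
    dot(p+s*ex,(0,0,255)); dot(p+s*ex+[0,0,.05],(0,255,0))
u,v=proj(c,p);u=int(6*u);v=int(6*v)
cv2.imwrite("pics/z5.png",b[v-350:v+250,u-400:u+400])
E
```

```text
clock: 9.0
ee_pos: [0.5912, -0.4393, 0.0349]
ee_rot: [-0.002, 0.673, 0.739, -0.0]
ft_force: [-0.6, -0.7, -0.2]
gripper_width: 0.0201
[ 0.5917 -0.4395  0.036 ] [-0.168 -0.065  0.014]
```

View pics/z5.png

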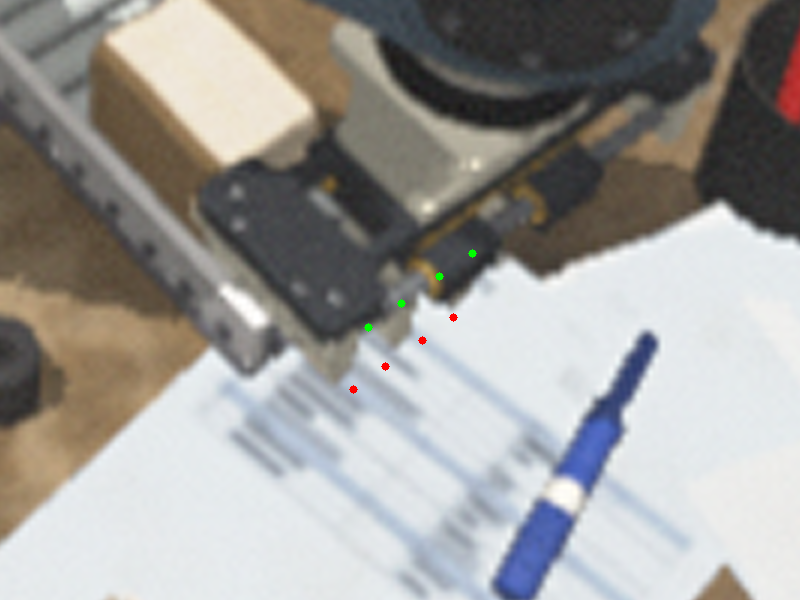

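```bash
python3 -m inch '[[[0,0,0,0,0,5,20],[0,0,0,0,0,5,20],[0,0,0,0,0,5,20],[0,0,0,0,0,5,20],[0,0,0,0,0,4,20],[0,0,0,0,0,2,20],[0,0,0,0,0,0,20],[0,0,0,0,0,0,20]]]'
python3 - <<'E'
from m import *
c=capture("scene"); b=cv2.cvtColor(c["color"],cv2.COLOR_RGB2BGR)
b=cv2.resize(b,None,fx=6,fy=6,interpolation=cv2.INTER_CUBIC)
o=get_obs();p=np.array(o["ee_pos"]); print(p,o["ft_force"]);yaw=np.deg2rad(5.3); ex=np.array([np.cos(yaw),np.sin(yaw),0])
def dot(X,col):
    u,v=proj(c,X); cv2.circle(b,(int(6*u+3),int(6*v+3)),4,col,-1)
for s in(-.0275,-.01,.01,.0275):
    dot(p+s*ex,(0,0,255)); dot(p+s*ex+[0,0,.05],(0,255,0))
u,v=proj(c,p);u=int(6*u);v=int(6*v)
cv2.imwrite("pics/z6.png",b[v-350:v+250,u-400:u+400])
E
```

```text
clock: 9.72
ee_pos: [0.5923, -0.4409, 0.0118]
ee_rot: [-0.0, 0.674, 0.739, 0.0]
ft_force: [0.1, -0.4, -0.0]
gripper_width: 0.02
[ 0.5924 -0.441   0.012 ] [-0.0324  0.2307  0.2065]
```

View pics/z6.png

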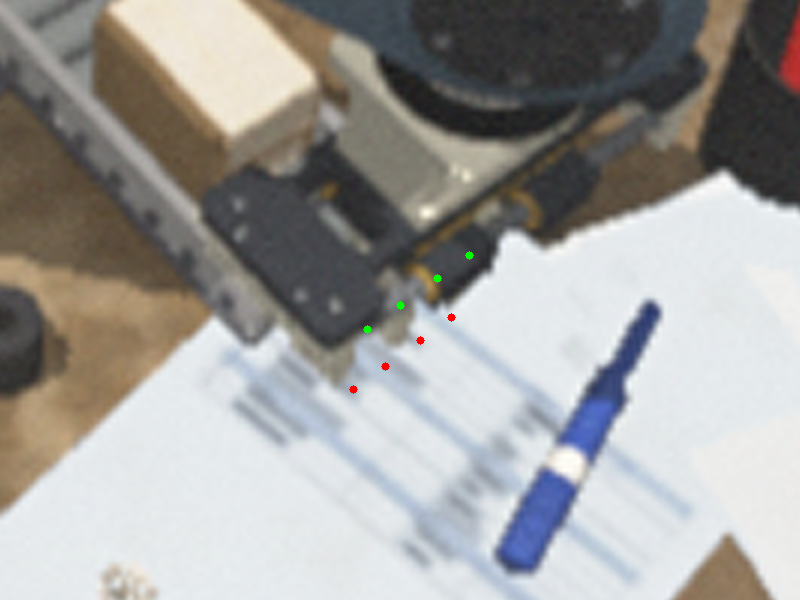

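```bash
python3 -m inch '[[[0,0,0,0,0,1.5,20],[0,0,0,0,0,1.5,20],[0,0,0,0,0,1.5,20],[0,0,0,0,0,1.5,20],[0,0,0,0,0,1.5,20],[0,0,0,0,0,1.5,20],[0,0,0,0,0,0,20],[0,0,0,0,0,0,20]]]'
```

```text
clock: 10.43
ee_pos: [0.5922, -0.4409, 0.0027]
ee_rot: [-0.0, 0.674, 0.739, 0.0]
ft_force: [-0.3, 0.3, -0.6]
gripper_width: 0.0202
```

```bash
python3 -m inch '[[[0,0,0,0,0,1,20],[0,0,0,0,0,0,20],[0,0,0,0,0,1,20],[0,0,0,0,0,0,20],[0,0,0,0,0,1,20],[0,0,0,0,0,0,20],[0,0,0,0,0,1,20],[0,0,0,0,0,0,20]]]'
python3 - <<'E'
from m import *
c=capture("scene"); b=cv2.cvtColor(c["color"],cv2.COLOR_RGB2BGR)
o=get_obs();p=np.array(o["ee_pos"]); print(p,o["ft_force"])
u,v=proj(c,p);u=int(u);v=int(v);print(u,v)
cv2.imwrite("pics/z7.png",cv2.resize(b[v-40:v+20,u-40:u+40],None,fx=10,fy=10,interpolation=cv2.INTER_NEAREST))
E
```

```text
clock: 11.1
ee_pos: [0.5922, -0.4409, -0.0013]
ee_rot: [-0.0, 0.674, 0.739, 0.0]
ft_force: [-0.1, -0.1, -0.3]
gripper_width: 0.0201
[ 0.5922 -0.4409 -0.0013] [-0.1967  0.5298  0.3136]
312 260
```

View pics/z7.png

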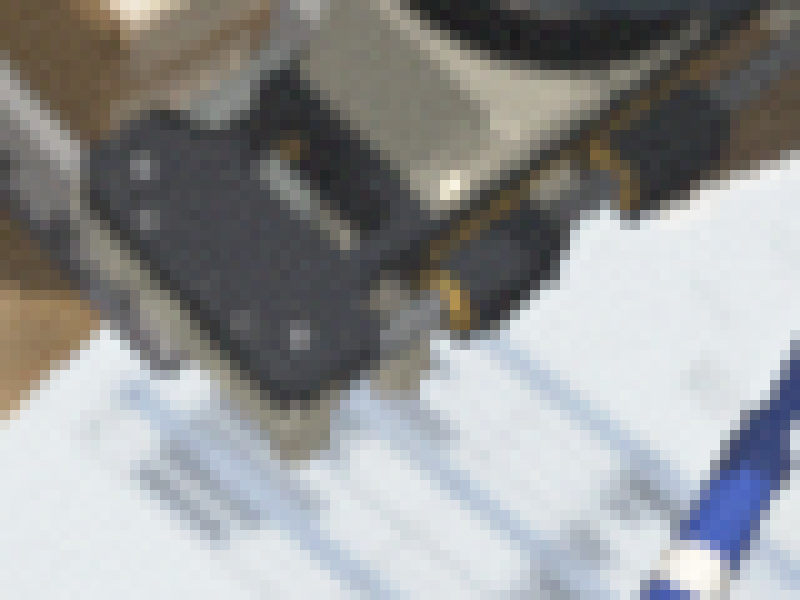

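```bash
python3 -m inch '[[[0,0,0,0,0,1.2,20],[0,0,0,0,0,1.2,20],[0,0,0,0,0,1.2,20],[0,0,0,0,0,1.2,20],[0,0,0,0,0,1.2,20],[0,0,0,0,0,1,20],[0,0,0,0,0,0,20],[0,0,0,0,0,0,20]]]'
```

```text
clock: 11.82
ee_pos: [0.5923, -0.4409, -0.0083]
ee_rot: [-0.0, 0.674, 0.739, -0.0]
ft_force: [-0.4, -0.5, -1.0]
gripper_width: 0.02
```

```bash
python3 - <<'E'
from m import *
acc=0
for i in range(6):
    c=capture("scene"); acc=acc+c["color"].astype(float)
b=cv2.cvtColor((acc/6).astype(np.uint8),cv2.COLOR_RGB2BGR)
o=get_obs();p=np.array(o["ee_pos"]); print(p,o["ft_force"],o["joints"])
u,v=proj(c,p);u=int(u);v=int(v);print(u,v)
b=cv2.convertScaleAbs(b,alpha=1.1)
cv2.imwrite("pics/z8.png",cv2.resize(b[v-60:v+30,u-60:u+60],None,fx=6.6,fy=6.6,interpolation=cv2.INTER_CUBIC))
E
```

```text
[ 0.5923 -0.441  -0.0081] [-0.3606 -0.495  -1.113 ] [-0.703   0.8978  1.208   0.0001  1.0357 -0.7956]
312 261
```

View pics/z8.png

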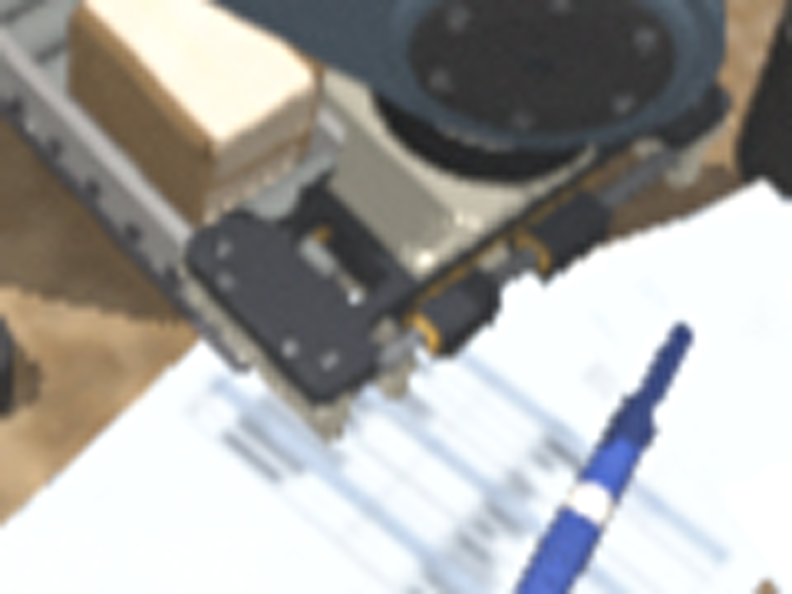

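```bash
python3 - <<'E'
from m import *
cs=capture("scene");ct=capture("top")
S={"RL":(285,222.1),"RR":(299.8,211.4),"FL":(263.1,201.9),"FR":(279,192.4)}
T={"RL":(459/1.5,281/1.5),"RR":(459/1.5,247/1.5),"FL":(408/1.5,284/1.5),"FR":(408/1.5,250/1.5)}
for k in S: print(k,tri(cs,S[k],ct,T[k]))
E
```

```text
RL (array([ 0.5535, -0.3542,  0.0916]), np.float64(0.010638750282645567))
RR (array([ 0.6048, -0.3517,  0.0955]), np.float64(0.0009360996084429072))
FL (array([ 0.5478, -0.27  ,  0.0813]), np.float64(0.006428999651939365))
FR (array([ 0.6011, -0.2687,  0.0838]), np.float64(1.83686775614555e-05))
```

```bash
python3 - <<'E'
from m import *
c=capture("top"); o=get_obs();p=np.array(o["ee_pos"])
b=cv2.resize(cv2.cvtColor(c["color"],cv2.COLOR_RGB2BGR),None,fx=5,fy=5,interpolation=cv2.INTER_CUBIC)
yaw=np.deg2rad(5.3); ex=np.array([np.cos(yaw),np.sin(yaw),0]);ey=np.array([-np.sin(yaw),np.cos(yaw),0])
def dot(X,col):
    u,v=proj(c,X); cv2.circle(b,(int(5*u+2),int(5*v+2)),4,col,-1)
dot(p,(0,0,255))
for s in(-.094,.094):
  for t in(-.0375,.0375): dot(p+s*ex+t*ey+[0,0,.084],(255,0,255))
u,v=proj(c,p);u=int(5*u);v=int(5*v)
cv2.imwrite("pics/t8.png",b[max(0,v-300):v+300,u-400:u+400])
c=capture("scene");save(c,"s8.png")
E
```

```text
(no output)
```

View pics/t8.png

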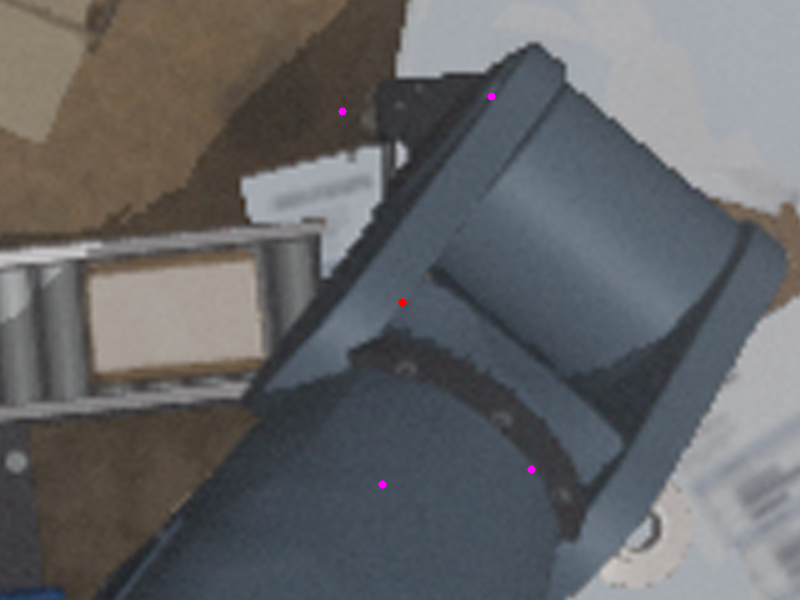

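View pics/s8.png

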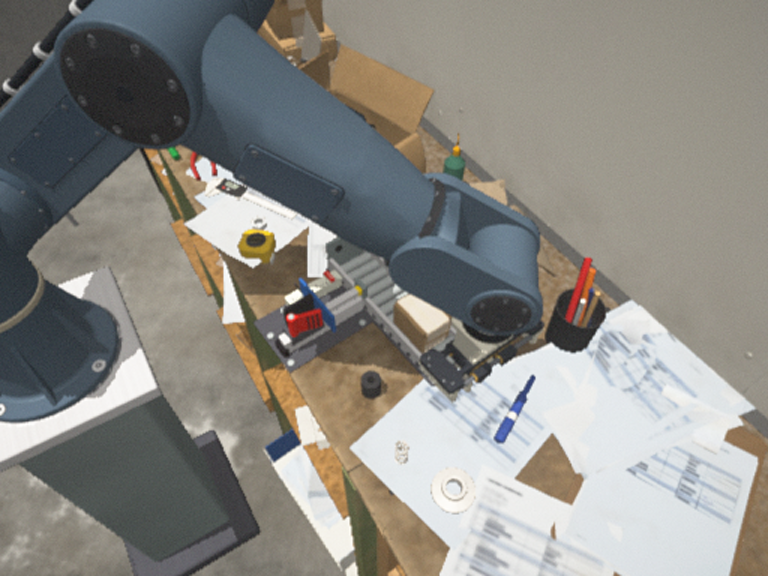

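```bash
python3 - <<'E'
from m import *
c=capture("scene");p=np.array([.5923,-.441,-.0081]);yaw=np.deg2rad(5.3); ex=np.array([np.cos(yaw),np.sin(yaw),0]);ey=np.array([-np.sin(yaw),np.cos(yaw),0])
for h in(.084,.1,.12,.14,.16,.18): print(h,proj(c,p-.094*ex-.0375*ey+[0,0,h]),proj(c,p-.094*ex+.0375*ey+[0,0,h]))
for h in(0,.02,.04,.06,.08): print(h,proj(c,p-.019*ex+[0,0,h]))
ct=capture("top")
for h in(.084,.12,.16): print(h,proj(ct,p+.094*ex+.0375*ey+[0,0,h]))
E
```

```text
0.084 (np.float64(297.33510176901683), np.float64(279.3664980966474)) (np.float64(275.75091797786774), np.float64(255.06282965563355))
0.1 (np.float64(298.04164480241917), np.float64(276.13151689338565)) (np.float64(276.09608484179546), np.float64(251.60394083101556))
0.12 (np.float64(298.9572297164195), np.float64(271.93941556798217)) (np.float64(276.54264198830094), np.float64(247.12902830313124))
0.14 (np.float64(299.9109193725673), np.float64(267.57284769379834)) (np.float64(277.00690664590496), np.float64(242.4766702593198))
0.16 (np.float64(300.9051430826355), np.float64(263.02069041270624)) (np.float64(277.48995336402544), np.float64(237.63609872802476))
0.18 (np.float64(301.94254114504156), np.float64(258.2708548421494)) (np.float64(277.9929454299229), np.float64(232.5956565030483))
0 (np.float64(306.83182921663587), np.float64(266.12384335247583))
0.02 (np.float64(307.7733198070297), np.float64(262.3432421694738))
0.04 (np.float64(308.74840934464544), np.float64(258.42772278239084))
0.06 (np.float64(309.7589290722094), np.float64(254.36993174713749))
0.08 (np.float64(310.8068457724723), np.float64(250.1619713520749))
0.084 (np.float64(321.9980377624267), np.float64(134.20438104404894))
0.12 (np.float64(324.63071363673555), np.float64(131.5719841219567))
0.16 (np.float64(327.81296879536666), np.float64(128.3900661476858))
```

```bash
python3 -m inch '[[[0,0,0,0,0,1.5,20],[0,0,0,0,0,1.5,20],[0,0,0,0,0,1.5,20],[0,0,0,0,0,1.5,20],[0,0,0,0,0,1.5,20],[0,0,0,0,0,0,20],[0,0,0,0,0,0,20],[0,0,0,0,0,0,20]]]'
```

```text
clock: 13.08
ee_pos: [0.5923, -0.441, -0.0156]
ee_rot: [0.0, 0.674, 0.739, -0.0]
ft_force: [-0.4, 0.4, 0.3]
gripper_width: 0.02
```

```bash
python3 -m inch '[[[0,0,0,0,0,1,20],[0,0,0,0,0,1,20],[0,0,0,0,0,1,20],[0,0,0,0,0,1,20],[0,0,0,0,0,1,20],[0,0,0,0,0,1,20],[0,0,0,0,0,0,20],[0,0,0,0,0,0,20]]]'
```

```text
clock: 13.75
ee_pos: [0.5923, -0.4409, -0.0217]
ee_rot: [-0.0, 0.674, 0.739, 0.0]
ft_force: [0.1, -1.2, -0.1]
gripper_width: 0.0201
```

```bash
python3 -m inch '[[[0,0,0,0,0,1,20],[0,0,0,0,0,1,20],[0,0,0,0,0,1,20],[0,0,0,0,0,1,20],[0,0,0,0,0,0,20],[0,0,0,0,0,0,20],[0,0,0,0,0,0,20],[0,0,0,0,0,0,20]]]'
python3 - <<'E'
from m import *
acc=0
for i in range(4):
    c=capture("scene"); acc=acc+c["color"].astype(float)
b=cv2.cvtColor((acc/4).astype(np.uint8),cv2.COLOR_RGB2BGR)
u,v=312,261
cv2.imwrite("pics/z9.png",cv2.resize(b[v-60:v+30,u-60:u+60],None,fx=6.6,fy=6.6,interpolation=cv2.INTER_CUBIC))
print(get_obs()["ft_force"])
E
```

```text
clock: 14.42
ee_pos: [0.5923, -0.4409, -0.0256]
ee_rot: [0.0, 0.674, 0.739, -0.0]
ft_force: [0.1, 1.0, 0.3]
gripper_width: 0.02
[ 0.5555 -0.0367  0.1329]
```

View pics/z9.png

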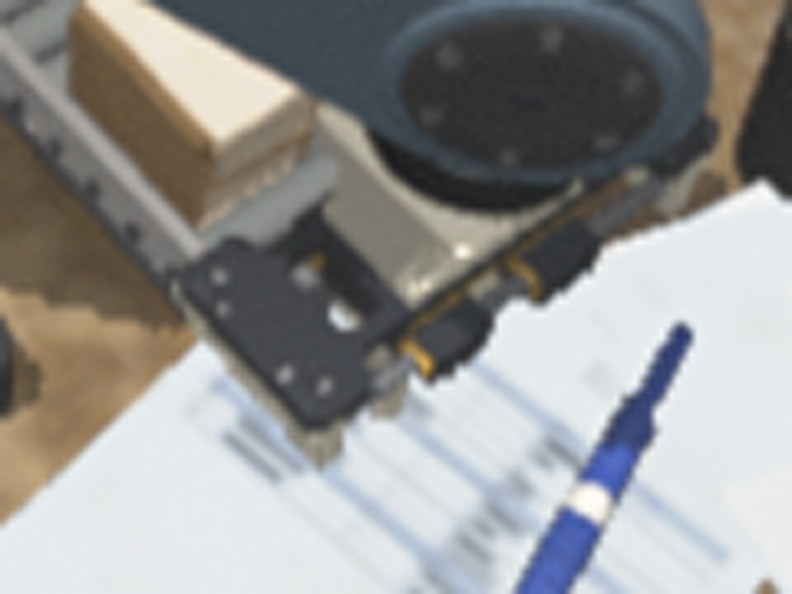

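```bash
python3 -m inch '[[[0,0,0,0,0,1,20],[0,0,0,0,0,0,20],[0,0,0,0,0,1,20],[0,0,0,0,0,0,20],[0,0,0,0,0,1,20],[0,0,0,0,0,0,20],[0,0,0,0,0,1,20],[0,0,0,0,0,0,20]]]'
```

```text
clock: 15.28
ee_pos: [0.5922, -0.4409, -0.0299]
ee_rot: [-0.0, 0.674, 0.739, 0.0]
ft_force: [0.4, -0.9, -0.4]
gripper_width: 0.02
```

```bash
python3 - <<'E'
from m import *
c=capture("scene");yaw=np.deg2rad(5.3); ex=np.array([np.cos(yaw),np.sin(yaw),0]);ey=np.array([-np.sin(yaw),np.cos(yaw),0])
p=np.array([.5923,-.4409,-.0256])
for h in (.02,.03,.04):
    print(h,[tuple(np.round(proj(c,p+a*ex+b*ey+[0,0,h]),1)) for a in(-.0275,-.01) for b in(-.0075,.0075)])
p=np.array([.5871,-.3879,.1533])
for h in (0,.02,.03,.04):
    print(h,[tuple(np.round(proj(c,p+a*ex+b*ey+[0,0,h]),1)) for a in(-.030,-.0125) for b in(-.0075,.0075)])
print(proj(c,p))
E
```

```text
0.02 [(np.float64(306.4), np.float64(269.7)), (np.float64(302.4), np.float64(265.3)), (np.float64(311.6), np.float64(265.8)), (np.float64(307.6), np.float64(261.5))]
0.03 [(np.float64(306.9), np.float64(267.8)), (np.float64(302.8), np.float64(263.4)), (np.float64(312.1), np.float64(264.0)), (np.float64(308.0), np.float64(259.6))]
0.04 [(np.float64(307.4), np.float64(265.9)), (np.float64(303.2), np.float64(261.5)), (np.float64(312.7), np.float64(262.0)), (np.float64(308.5), np.float64(257.7))]
0 [(np.float64(297.5), np.float64(219.8)), (np.float64(293.0), np.float64(215.3)), (np.float64(303.4), np.float64(215.9)), (np.float64(299.0), np.float64(211.5))]
0.02 [(np.float64(298.4), np.float64(214.6)), (np.float64(293.8), np.float64(210.1)), (np.float64(304.4), np.float64(210.6)), (np.float64(299.9), np.float64(206.2))]
0.03 [(np.float64(298.8), np.float64(211.9)), (np.float64(294.2), np.float64(207.4)), (np.float64(304.9), np.float64(207.9)), (np.float64(300.3), np.float64(203.5))]
0.04 [(np.float64(299.3), np.float64(209.1)), (np.float64(294.7), np.float64(204.6)), (np.float64(305.5), np.float64(205.2)), (np.float64(300.8), np.float64(200.7))]
(np.float64(305.3560182868926), np.float64(210.95618677531468))
```

```bash
python3 -m inch '[[[0,0,0,0,0,1,20],[0,0,0,0,0,0,20],[0,0,0,0,0,1,20],[0,0,0,0,0,0,20],[0,0,0,0,0,1,20],[0,0,0,0,0,0,20],[0,0,0,0,0,1,20],[0,0,0,0,0,0,20]]]'
```

```text
clock: 16.0
ee_pos: [0.5922, -0.4409, -0.0339]
ee_rot: [-0.0, 0.674, 0.739, -0.0]
ft_force: [-0.6, 0.7, 0.2]
gripper_width: 0.0197
```

```bash
python3 -m inch '[[[0,0,0,0,0,1,20],[0,0,0,0,0,1,20],[0,0,0,0,0,1,20],[0,0,0,0,0,0,20],[0,0,0,0,0,1,20],[0,0,0,0,0,0,20],[0,0,0,0,0,1,20],[0,0,0,0,0,0,20]]]'
```

```text
clock: 16.67
ee_pos: [0.5924, -0.4411, -0.0346]
ee_rot: [-0.0, 0.674, 0.739, -0.0]
ft_force: [-13.8, 10.7, 33.1]
gripper_width: 0.0194
```

The bench contact came at a reported z of about −0.0345. The real fingertips are therefore about 34 mm above the reported TCP, and I'll use that offset from here on. I'll back off to a true tip height of about 54 mm and push the carton.

```bash
python3 -m inch '[[[0,0,0,0,0,-5,25],[0,0,0,0,0,-10,25],[0,0,0,0,0,-15,25],[0,0,0,0,0,-15,25],[0,0,0,0,0,-13,25],[0,0,0,0,0,0,25],[0,0,0,0,0,0,25],[0,0,0,0,0,0,25]]]'
python3 -m inch '[[[0,0,0,8,0,0,25],[0,0,0,8,0,0,25],[0,0,0,8,0,0,25],[0,0,0,8,0,0,25],[0,0,0,8,0,0,25],[0,0,0,6,0,0,25],[0,0,0,4,0,0,25],[0,0,0,4,0,0,25]]]'
python3 -m inch '[[[0,0,0,4,0,0,25],[0,0,0,4,0,0,25],[0,0,0,4,0,0,25],[0,0,0,4,0,0,25],[0,0,0,4,0,0,25],[0,0,0,4,0,0,25],[0,0,0,4,0,0,25],[0,0,0,4,0,0,25]]]'
python3 - <<'E'
from m import *
c=capture("scene"); b=cv2.cvtColor(c["color"],cv2.COLOR_RGB2BGR)
o=get_obs();p=np.array(o["ee_pos"]);p[2]+=.0343
print(p,o["ft_force"],pinpoint("scene","carton_center")[:1])
u,v=proj(c,p);u=int(u);v=int(v);print(u,v)
cv2.imwrite("pics/z10.png",cv2.resize(b[v-60:v+30,u-60:u+60],None,fx=6.6,fy=6.6,interpolation=cv2.INTER_CUBIC))
E
```

```text
clock: 17.33
ee_pos: [0.592, -0.4407, 0.0189]
ee_rot: [-0.0, 0.674, 0.739, -0.0]
ft_force: [-0.2, -0.4, -1.0]
gripper_width: 0.0252
clock: 18.0
ee_pos: [0.5873, -0.3867, 0.0195]
ee_rot: [0.0, 0.673, 0.739, -0.0]
ft_force: [0.1, -0.3, -0.2]
gripper_width: 0.0247
clock: 18.67
ee_pos: [0.5843, -0.3549, 0.0194]
ee_rot: [0.0, 0.674, 0.739, -0.0]
ft_force: [0.0, -1.1, -0.2]
gripper_width: 0.0252
[ 0.5843 -0.3542  0.0536] [0.306  1.0723 0.3138] [{'position': [0.5806, -0.2986, 0.0533], 'confidence': 0.56}]
291 225
```

View pics/z10.png

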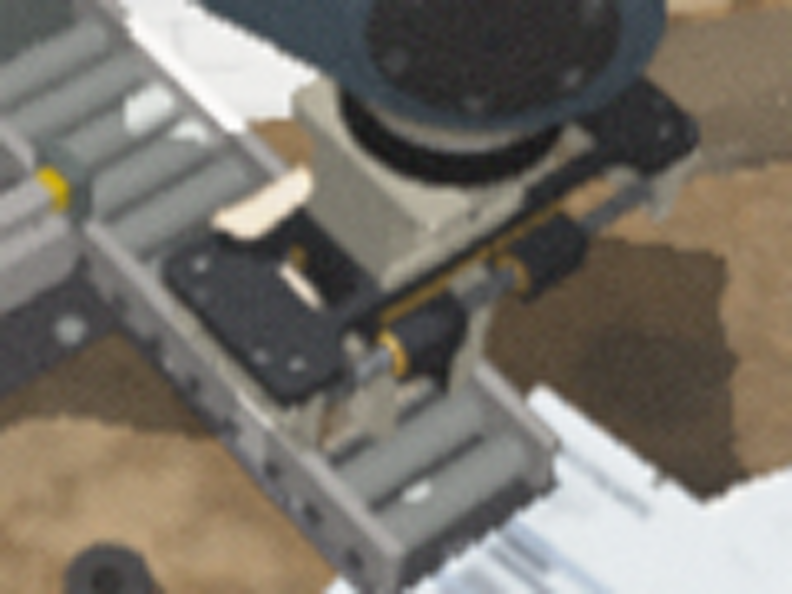

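```bash
python3 -m inch '[[[0,0,0,5,0,0,25],[0,0,0,6,0,0,25],[0,0,0,7,0,0,25],[0,0,0,7,0,0,25],[0,0,0,7,0,0,25],[0,0,0,7,0,0,25],[0,0,0,7,0,0,25],[0,0,0,7,0,0,25]]]'
python3 -m inch '[[[0,0,0,7,0,0,25],[0,0,0,7,0,0,25],[0,0,0,7,0,0,25],[0,0,0,7,0,0,25],[0,0,0,7,0,0,25],[0,0,0,6,0,0,25],[0,0,0,5,0,0,25],[0,0,0,4,0,0,25]]]'
python3 -m inch '[[[0,0,0,4,0,0,25],[0,0,0,4,0,0,25],[0,0,0,4,0,0,25],[0,0,0,4,0,0,25],[0,0,0,4,0,0,25],[0,0,0,4,0,0,25],[0,0,0,3,0,0,25],[0,0,0,3,0,0,25]]]'
python3 - <<'E'
from m import *
c=capture("scene"); b=cv2.cvtColor(c["color"],cv2.COLOR_RGB2BGR)
o=get_obs();p=np.array(o["ee_pos"]);p[2]+=.0343
print(p,o["ft_force"],pinpoint("scene","carton_center")[:1],pinpoint("scene","bay_stop")[:1],tost(p,[.533,-.1918],np.deg2rad(5.3)))
u,v=proj(c,p);u=int(u);v=int(v);print(u,v)
cv2.imwrite("pics/z11.png",cv2.resize(b[v-60:v+30,u-60:u+60],None,fx=6.6,fy=6.6,interpolation=cv2.INTER_CUBIC))
E
```

```text
clock: 19.43
ee_pos: [0.5793, -0.3017, 0.0193]
ee_rot: [-0.0, 0.674, 0.739, -0.0]
ft_force: [-0.0, -0.9, -0.5]
gripper_width: 0.0253
clock: 20.1
ee_pos: [0.5748, -0.2521, 0.0194]
ee_rot: [0.0, 0.673, 0.739, 0.0]
ft_force: [0.0, -0.4, -0.3]
gripper_width: 0.025
clock: 20.77
ee_pos: [0.572, -0.2225, 0.0193]
ee_rot: [-0.0, 0.674, 0.739, -0.0]
ft_force: [0.5, -1.2, 0.5]
gripper_width: 0.0246
[ 0.5719 -0.2221  0.0536] [0.4328 0.6939 0.0287] [{'position': [0.4225, -0.2053, 0.0777], 'confidence': 0.61}] [{'position': [0.5614, -0.089, 0.0258], 'confidence': 0.7}] [ 0.0359 -0.0338  0.0536]
259 192
```

View pics/z11.png

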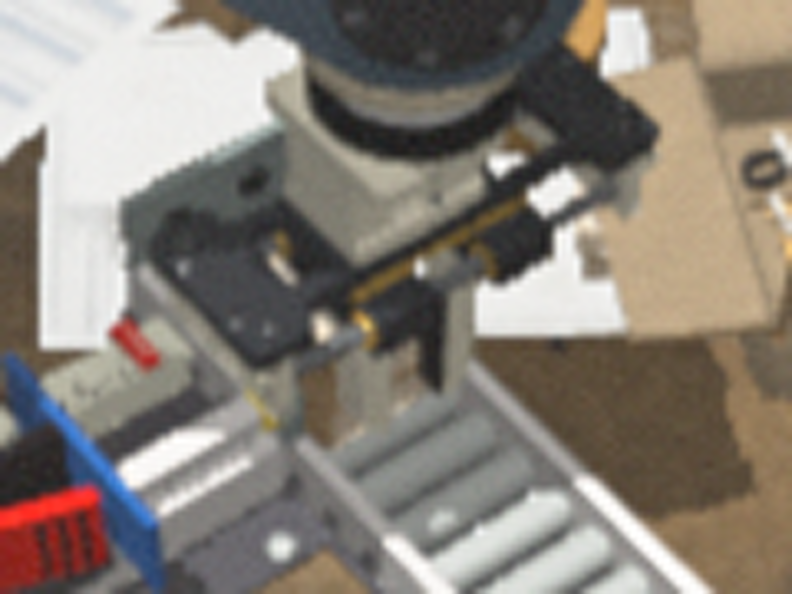

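```bash
python3 -m inch '[[[0,0,0,3,0,0,25],[0,0,0,3,0,0,25],[0,0,0,3,0,0,25],[0,0,0,3,0,0,25],[0,0,0,3,0,0,25],[0,0,0,3,0,0,25],[0,0,0,3,0,0,25],[0,0,0,2,0,0,25]]]'
python3 -m inch '[[[0,0,0,2,0,0,25],[0,0,0,2,0,0,25],[0,0,0,2,0,0,25],[0,0,0,1.5,0,0,25],[0,0,0,1.5,0,0,25],[0,0,0,1,0,0,25],[0,0,0,1,0,0,25],[0,0,0,0,0,0,25]]]'
```

```text
clock: 21.58
ee_pos: [0.5698, -0.1995, 0.0193]
ee_rot: [-0.0, 0.674, 0.739, -0.0]
ft_force: [0.0, 0.1, -0.1]
gripper_width: 0.0247
clock: 22.25
ee_pos: [0.5688, -0.1888, 0.0193]
ee_rot: [-0.0, 0.674, 0.739, -0.0]
ft_force: [0.1, -0.4, -1.0]
gripper_width: 0.0252
```

```bash
python3 -m inch '[[[0,0,0,1,0,0,25],[0,0,0,1,0,0,25],[0,0,0,1,0,0,25],[0,0,0,1,0,0,25],[0,0,0,0,0,0,25],[0,0,0,1,0,0,25],[0,0,0,0,0,0,25],[0,0,0,0,0,0,25]]]'
```

```text
clock: 22.92
ee_pos: [0.5684, -0.184, 0.0193]
ee_rot: [-0.0, 0.674, 0.739, 0.0]
ft_force: [0.4, 0.7, 1.1]
gripper_width: 0.025
```

```bash
python3 -m inch '[[[0,0,0,1,0,0,25],[0,0,0,0,0,0,25],[0,0,0,1,0,0,25],[0,0,0,0,0,0,25],[0,0,0,1,0,0,25],[0,0,0,0,0,0,25],[0,0,0,0,0,0,25],[0,0,0,0,0,0,25]]]'
python3 - <<'E'
from m import *
for n in("scene","top"):
    c=capture(n); b=cv2.cvtColor(c["color"],cv2.COLOR_RGB2BGR)
    u,v=map(int,proj(c,[.565,-.15,.05]))
    cv2.imwrite(f"pics/{n}12.png",cv2.resize(b[v-60:v+30,u-60:u+60],None,fx=6.6,fy=6.6,interpolation=cv2.INTER_CUBIC))
    print(pinpoint(n,"carton_center")[:2])
E
```

```text
clock: 23.58
ee_pos: [0.5688, -0.1834, 0.0198]
ee_rot: [0.002, 0.673, 0.739, -0.001]
ft_force: [1.5, -13.8, -1.8]
gripper_width: 0.0249
[{'position': [0.5618, -0.1311, 0.0546], 'confidence': 0.56}]
[{'position': [0.5639, -0.1262, 0.0567], 'confidence': 0.63}]
```

View pics/scene12.png

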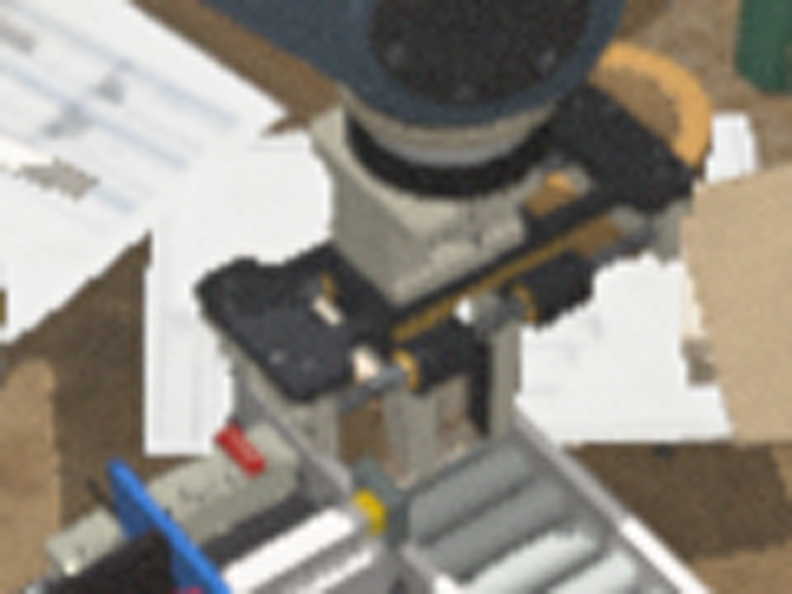

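View pics/top12.png

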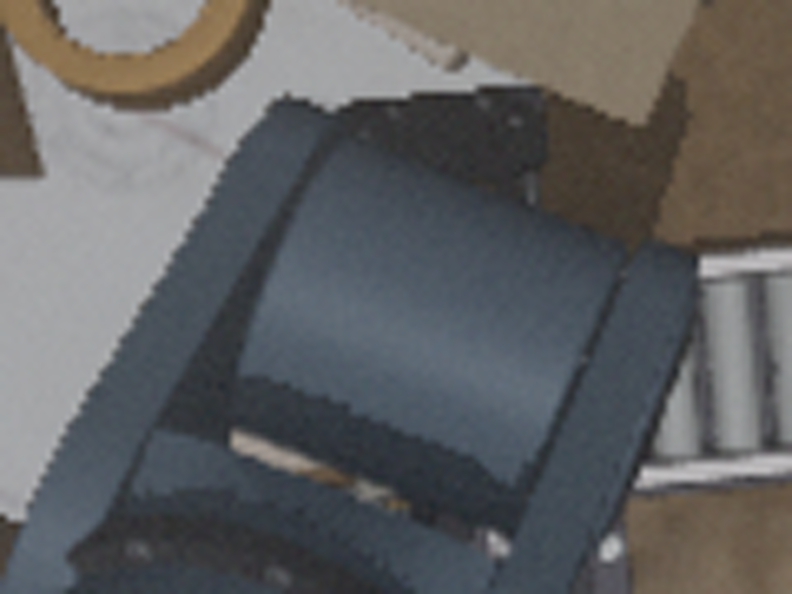

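The wrist reads −13.8 N along −y, and the carton centre is within a few mm of the home position, so the carton is against the stop. I'll back off along the lane and then rise.

```bash
python3 -m inch '[[[0,0,0,-2,0,0,25],[0,0,0,-2,0,0,25],[0,0,0,-5,0,0,25],[0,0,0,-10,0,0,25],[0,0,0,-15,0,0,25],[0,0,0,0,0,-20,25],[0,0,0,0,0,-30,25],[0,0,0,0,0,-30,25]]]'
python3 -m inch '[[[0,0,7.1,0,0,-10,80],[0,0,7.1,0,0,0,80],[0,0,7.1,0,0,0,80],[0,0,7.1,0,0,0,80],[0,0,7.1,0,0,0,80],[0,0,7.1,0,0,0,80],[0,0,7.1,0,0,0,80],[0,0,7.1,0,0,0,80]]]'
python3 - <<'E'
from m import *
from scipy.optimize import least_squares
P=[]
S={"station":(0,0),"lane_entry":(.036,-.2),"bay_stop":(.036,.104)}
for i in range(2):
  for n in("scene","top"):
    c=capture(n)
    if i==0: save(c,n+"13.png")
    for l in["station","lane_entry","bay_stop","carton_center","leg_grip","plate_face","needle","index_line"]:
        for x in pinpoint(n,l)[:1]:
            P.append((n,l,*np.round(x["position"],4),round(x["confidence"],2)))
for p in sorted(P,key=lambda q:q[1]): print(p)
E
```

```text
clock: 24.45
ee_pos: [0.5707, -0.2161, 0.0997]
ee_rot: [-0.001, 0.674, 0.739, -0.0]
ft_force: [0.5, -0.3, 0.5]
gripper_width: 0.0251
clock: 25.12
ee_pos: [0.5713, -0.2161, 0.1094]
ee_rot: [0.0, 0.945, 0.327, 0.0]
ft_force: [-0.3, -0.1, 0.2]
gripper_width: 0.0734
('scene', 'bay_stop', np.float64(0.5589), np.float64(-0.0857), np.float64(0.0258), 0.65)
('scene', 'bay_stop', np.float64(0.5607), np.float64(-0.0883), np.float64(0.0226), 0.57)
('scene', 'carton_center', np.float64(0.5633), np.float64(-0.1316), np.float64(0.0523), 0.68)
('scene', 'carton_center', np.float64(0.564), np.float64(-0.1272), np.float64(0.0541), 0.79)
('scene', 'index_line', np.float64(0.4995), np.float64(-0.1231), np.float64(0.0376), 0.56)
('scene', 'index_line', np.float64(0.4971), np.float64(-0.1232), np.float64(0.0351), 0.36)
('scene', 'lane_entry', np.float64(0.5879), np.float64(-0.3932), np.float64(0.0266), 0.73)
('top', 'lane_entry', np.float64(0.5863), np.float64(-0.3887), np.float64(0.0224), 0.67)
('scene', 'lane_entry', np.float64(0.5896), np.float64(-0.3899), np.float64(0.0291), 0.83)
('top', 'lane_entry
[... 339 characters left out ...]
e', 'needle', np.float64(0.4324), np.float64(-0.1338), np.float64(0.0537), 0.65)
('scene', 'needle', np.float64(0.4303), np.float64(-0.1327), np.float64(0.0559), 0.7)
('scene', 'plate_face', np.float64(0.4358), np.float64(-0.2055), np.float64(0.0749), 0.84)
('scene', 'plate_face', np.float64(0.4317), np.float64(-0.2018), np.float64(0.0763), 0.86)
('scene', 'station', np.float64(0.5359), np.float64(-0.1938), np.float64(-0.0016), 0.79)
('top', 'station', np.float64(0.5312), np.float64(-0.1923), np.float64(-0.0021), 0.67)
('scene', 'station', np.float64(0.5358), np.float64(-0.1928), np.float64(-0.0018), 0.75)
('top', 'station', np.float64(0.5329), np.float64(-0.1929), np.float64(-0.0033), 0.73)
```

View pics/scene13.png

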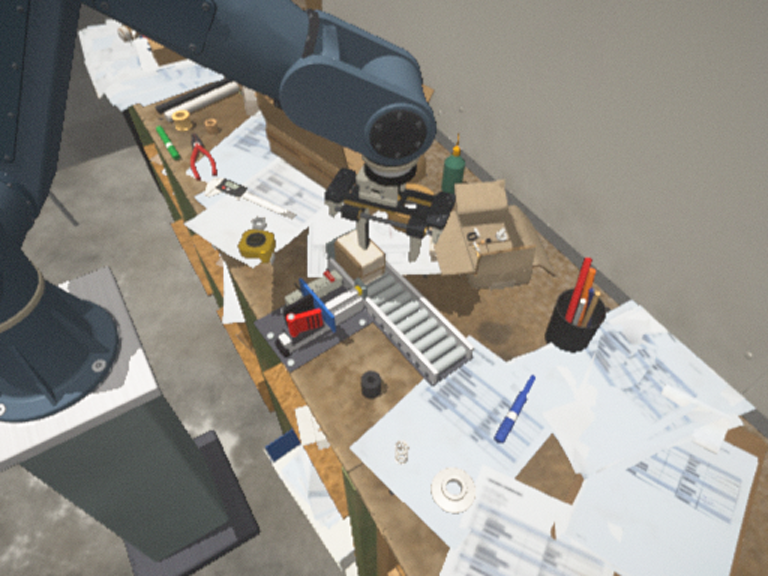

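View pics/top13.png

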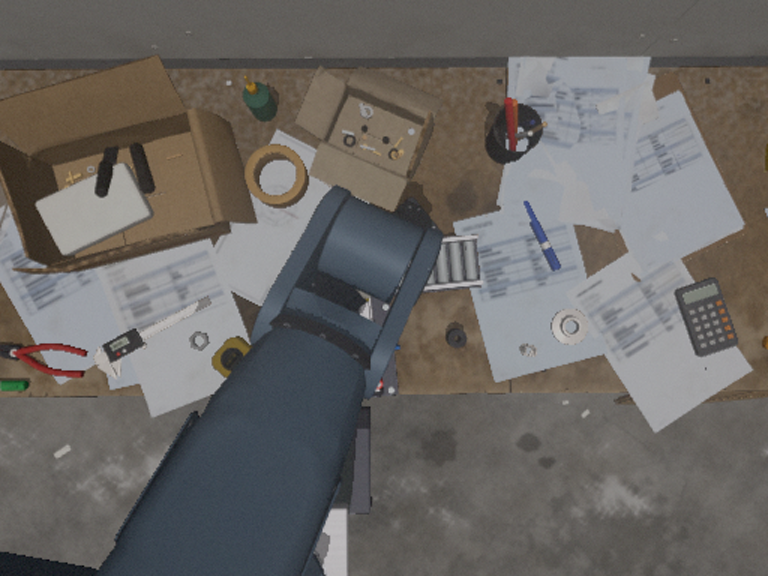

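```bash
python3 -m inch '[[[0,0,7.1,0,0,0,80],[0,0,7.1,0,0,0,80],[0,0,7.1,0,0,0,80],[0,0,7.1,0,0,0,80],[0,0,4.5,0,0,0,80],[0,0,0,-15,-3,0,80],[0,0,0,-25,-4,0,80],[0,0,0,-25,-4,0,80]]]'
python3 -m inch '[[[0,0,0,-25,-4,0,80],[0,0,0,-25,-4,0,80],[0,0,0,-20,-4,0,80],[0,0,0,-12,-2,0,80],[0,0,0,-6,-1,0,80],[0,0,0,0,0,0,80],[0,0,0,0,0,10,80],[0,0,0,0,0,0,80]]]'
python3 - <<'E'
from m import *
o=get_obs();p=np.array(o["ee_pos"]);p[2]+=.0343;print(p,o["ee_rot"])
for n in("scene","top"):
    c=capture(n); b=cv2.cvtColor(c["color"],cv2.COLOR_RGB2BGR)
    u,v=map(int,proj(c,[.44,-.20,.08]))
    cv2.imwrite(f"pics/{n}14.png",cv2.resize(b[v-60:v+30,u-60:u+60],None,fx=6.6,fy=6.6,interpolation=cv2.INTER_CUBIC))
E
```

```text
clock: 27.58
ee_pos: [0.5048, -0.2101, 0.1091]
ee_rot: [-0.0, 0.999, 0.049, -0.0]
ft_force: [0.0, -0.6, 0.2]
gripper_width: 0.0802
clock: 28.25
ee_pos: [0.4166, -0.2038, 0.0979]
ee_rot: [-0.0, 0.999, 0.049, -0.0]
ft_force: [-0.0, -0.2, -0.2]
gripper_width: 0.08
[ 0.4166 -0.2038  0.1322] [-0.0003  0.9988  0.049  -0.0004]
```

View pics/scene14.png

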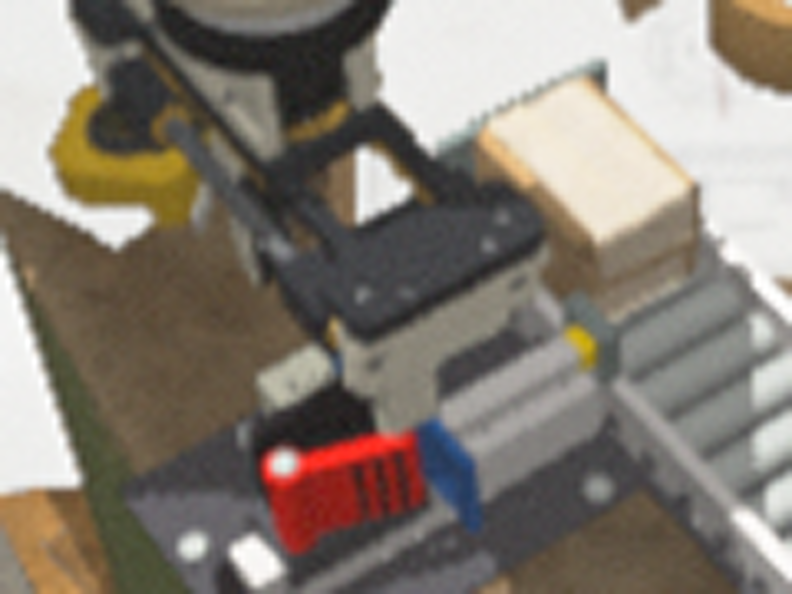

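View pics/top14.png

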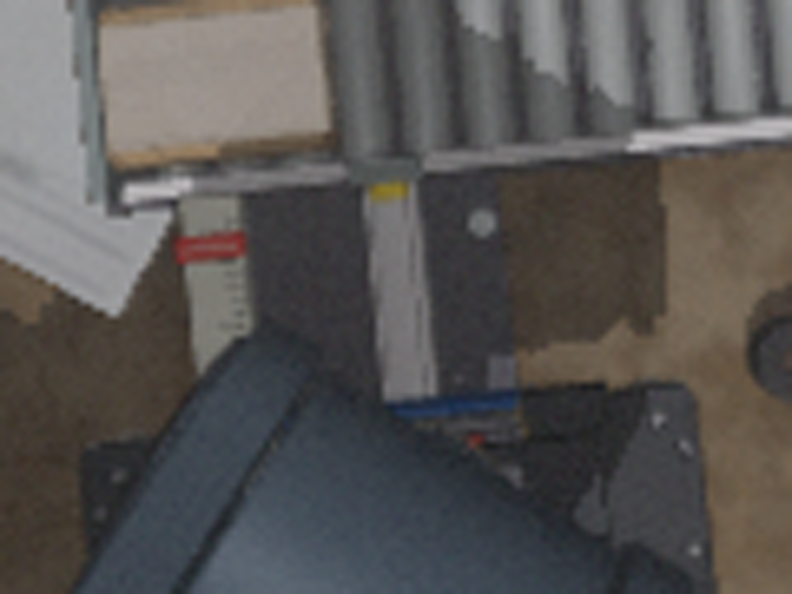

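```bash
python3 -m inch '[[[0,0,0,0,0.5,10,80],[0,0,0,0,0,15,80],[0,0,0,0,0,15,80],[0,0,0,0,0,13,80],[0,0,0,0,0,10,80],[0,0,0,0,0,7,80],[0,0,0,0,0,3,80],[0,0,0,0,0,0,80]]]'
python3 - <<'E'
from m import *
o=get_obs();p=np.array(o["ee_pos"]);p[2]+=.0343;print(p,o["ee_rot"])
for n in("scene","top"):
    c=capture(n); b=cv2.cvtColor(c["color"],cv2.COLOR_RGB2BGR)
    u,v=map(int,proj(c,[.44,-.20,.08]))
    cv2.imwrite(f"pics/{n}15.png",cv2.resize(b[v-60:v+30,u-60:u+60],None,fx=6.6,fy=6.6,interpolation=cv2.INTER_CUBIC))
E
```

```text
clock: 29.02
ee_pos: [0.4164, -0.2044, 0.0258]
ee_rot: [-0.0, 0.999, 0.049, -0.0]
ft_force: [0.3, -0.4, -0.2]
gripper_width: 0.0801
[ 0.4164 -0.2044  0.0601] [-0.0003  0.9988  0.049  -0.0004]
```

View pics/scene15.png

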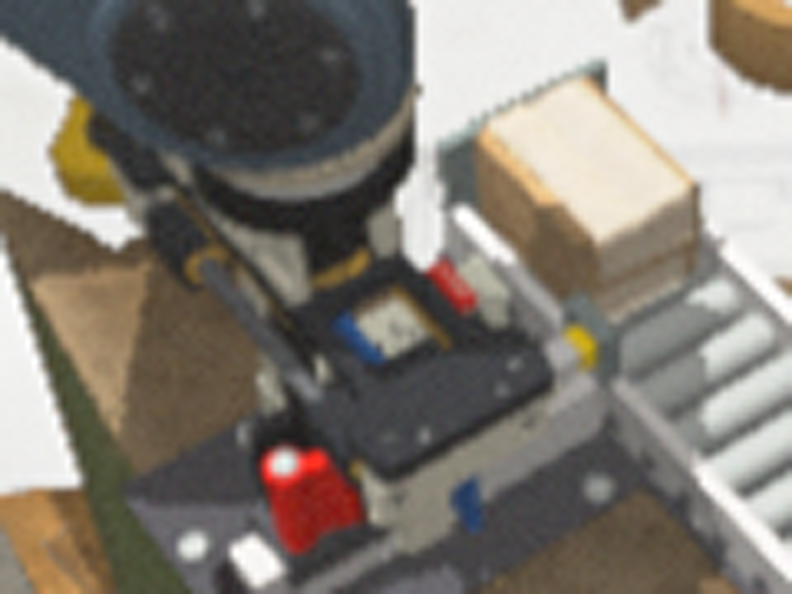

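View pics/top15.png

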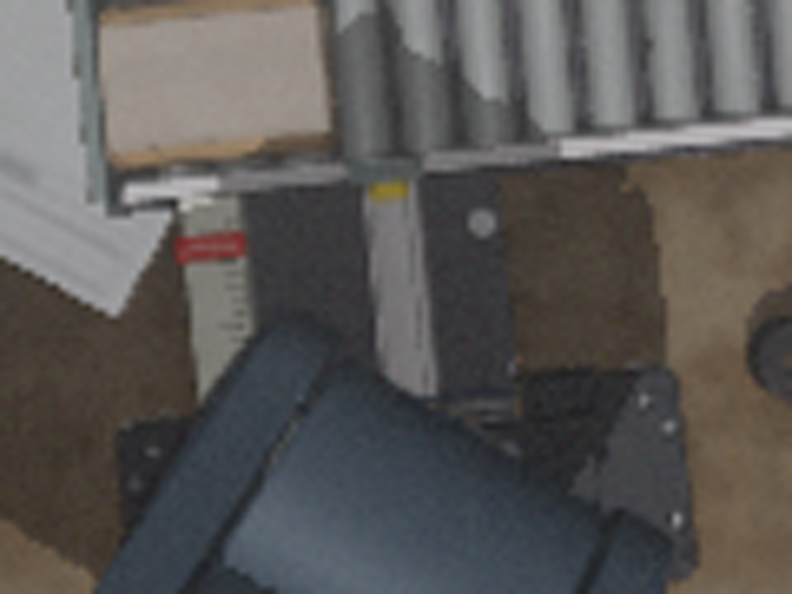

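```bash
python3 - <<'E'
import cv2
a=cv2.imread("pics/scene0.png")[240:330,270:400]; b=cv2.imread("pics/top0.png")[290:380,300:430]
cv2.imwrite("pics/n0.png",cv2.resize(a,None,fx=6,fy=6,interpolation=cv2.INTER_CUBIC))
cv2.imwrite("pics/n1.png",cv2.resize(b,None,fx=6,fy=6,interpolation=cv2.INTER_CUBIC))
E
```

```text
(no output)
```

View pics/n0.png

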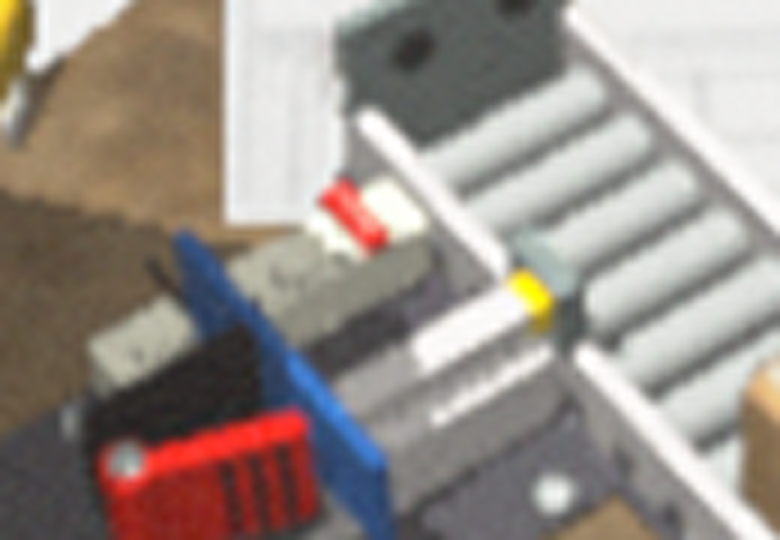

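View pics/n1.png

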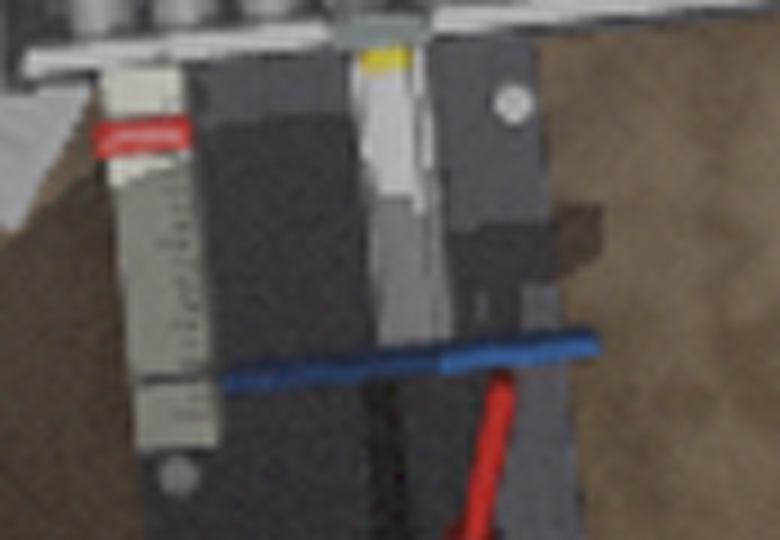

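```bash
python3 - <<'E'
from m import *
cs=capture("scene");ct=capture("top")
ex=np.array([np.cos(np.deg2rad(5.3)),np.sin(np.deg2rad(5.3))])
def top(u,v): return (300+u/6-.25)/1.5,(290+v/6-.25)/1.5
def sc(u,v): return (270+u/6-.25)/1.5,(240+v/6-.25)/1.5
N=atz(ct,*top(176,381),.054);L=atz(ct,*top(145,136),.038)
print("top",N,L,(L-N)[:2]@ex)
# strip ends check
A=atz(ct,*top(145,68),.03);B=atz(ct,*top(178,448),.03);print("strip",(A-B)[:2]@ex, (L-A)[:2]@ex-.008)
N2=atz(cs,*sc(165,275),.054);L2=atz(cs,*sc(355,215),.038)
print("scene",N2,L2,(L2-N2)[:2]@ex)
print(tri(cs,sc(355,215),ct,top(145,136)))
import glob
E
```

```text
top [ 0.4294 -0.1349  0.054 ] [ 0.4982 -0.1247  0.038 ] 0.0694692407548845
strip 0.1102783126560875 -0.027527913032222743
scene [ 0.4338 -0.1297  0.054 ] [ 0.4989 -0.1264  0.038 ] 0.06508860821458311
(array([ 0.4988, -0.1249,  0.0365]), np.float64(0.001363779137765782))
```

```bash
python3 - <<'E'
from m import *
cs=capture("scene");ct=capture("top")
th=np.deg2rad(5.3);ex=np.array([np.cos(th),np.sin(th)])
t=cv2.imread("pics/top0.png").astype(float)
g=t.sum(2)/3
# profile in top: columns 322..336, rows 345..362
print(np.round(g[344:364:1,320:338:2]).astype(int))
N=[]
for u in range(324,333):
    col=g[346:362,u]; base=np.median(np.r_[g[342:348,u],g[358:362,u]]); w=np.clip(base-8-col,0,None); w[:]=w
    v=(w*np.arange(346,362)).sum()/w.sum(); N.append(atz(ct,(u-.25)/1.5,(v-.25)/1.5,.054)[:2]@ex); print(u,v,end=' ')
r=t[...,2]-(t[...,0]+t[...,1])/2
sub=np.clip(r[305:320,312:336]-40,0,None); vv,uu=np.mgrid[305:320,312:336]
cu=(sub*uu).sum()/sub.sum();cv_=(sub*vv).sum()/sub.sum()
L=atz(ct,(cu-.25)/1.5,(cv_-.25)/1.5,.038)[:2]
print("\ntop red",cu,cv_,L@ex,N,L@ex-np.mean(N), L@ex-np.array([.533,-.193])@ex)
for f in("scene0.png","scene1.png","scene2.png","scene13.png"):
    t=cv2.imread("pics/"+f).astype(float)
    r=t[...,2]-(t[...,0]+t[...,1])/2
    sub=np.clip(r[265:285,318:338]-50,0,None); vv,uu=np.mgrid[265:285,318:338]
    cu=(sub*uu).sum()/sub.sum();cv_=(sub*vv).sum()/sub.sum()
    L=atz(cs,(cu-.25)/1.5,(cv_-.25)/1.5,.037)[:2]
    print(f,cu,cv_,L,L@ex)
g=cv2.imread("pics/scene0.png").astype(float).sum(2)/3
print(np.round(g[276:294,290:306]).astype(int))
# prediction of needle line in scene for various x offsets
for nx in(.064,.066,.068,.070):
    for ny in (.058,.064,.07):
        P=np.array([.4983,-.1248])-nx*ex; # at line's y
        ey=np.array([-ex[1],ex[0]]); P=P+(ny-.072)*ey
        u,v=proj(cs,[*P,.054]); print(nx,ny,1.5*u+.25,1.5*v+.25)
E
```

```text
[[ 61 123 118 118 111 107  96 100  61]
 [ 60 124 117 120 116 118 117 101  59]
 [ 64 122 118 119 120 115 114 101  59]
 [ 67 121 120 118 121 112 108 100  60]
 [ 64 122 120 119 121 121 119 101  58]
 [ 62 120 120 121 122 113 111  93  59]
 [ 61 113 119 121 122 102  96  80  58]
 [ 60 105 119 119 120 102  92  68  55]
 [ 61  93  89  81  84  82  75  69  53]
 [ 61  85  69  65  69  79  77  85  57]
 [ 57  84  93 109 112 114 113 105  68]
 [ 55  89 114 124 126 127 115 105  71]
 [ 55  93 124 119 119 122 105 101  70]
 [ 51  90 120 118 119 121 117 111  74]
 [ 54  87 119 118 115 110 111 109  79]
 [ 56  84 120 118 114 107 105 109  83]
 [ 54  81 120 117 118 119 119 123  87]
 [ 53  81 118 119 121 124 124 129  87]
 [ 53  83 115 119 120 122 122 128  82]
 [ 53  85 116 119 119 122 122 129  78]]
324 352.9474747474747 325 352.80076628352487 326 352.62555066079295 327 352.59767441860464 328 352.6167512690355 329 352.825 330 352.2628571428571 331 352.1058201058201 332 351.974025974026 
top red 323.0463553134778 312.2811449762429 0.4854469659303428 [np.float64(0.4169575018388776), np.float64(0.41703439434769424),
[... 1699 characters left out ...]
57 162 173 182 184 179 160 135 105  81  69  64  69]
 [120 137 163 181 184 182 179 182 183 176 164 131  94  74  64  66]]
0.064 0.058 302.23273098191123 290.9000558230569
0.064 0.064 300.4606939835413 288.80157897224245
0.064 0.07 298.69945306970806 286.71588703139366
0.066 0.058 301.2768576540168 291.4270433197404
0.066 0.064 299.50638087620706 289.32534121933116
0.066 0.07 297.74669894717965 287.23645349561633
0.068 0.058 300.3195085001288 291.95484446172935
0.068 0.064 298.5505988608104 289.84990965736665
0.068 0.07 296.79248279041167 287.75781878713
0.07 0.058 299.36068009969193 292.48346113482796
0.07 0.064 297.5933445432566 290.37528614915345
0.07 0.07 295.8368012315067 288.2799847460888
```

```bash
python3 - <<'E'
from m import *
cs=capture("scene");ct=capture("top")
th=np.deg2rad(5.3);ex=np.array([np.cos(th),np.sin(th),0]);ey=np.array([-ex[1],ex[0],0]);O=np.array([.533,-.193,0])
def rect(c,f,z,x0=-.135,x1=.005,y0=.05,y1=.095,s=.00025):
    xs=np.arange(x0,x1,s);ys=np.arange(y0,y1,s)
    X,Y=np.meshgrid(xs,ys);P=O+X[...,None]*ex+Y[...,None]*ey+np.array([0,0,z])
    q=P@np.array(c["R"]).T+np.array(c["t"])
    u=(c["fx"]*q[...,0]/q[...,2]+c["cx"])*1.5+.25;v=(c["fy"]*q[...,1]/q[...,2]+c["cy"])*1.5+.25
    return cv2.remap(cv2.imread("pics/"+f),u.astype(np.float32),v.astype(np.float32),cv2.INTER_CUBIC)[::-1],xs,ys
rows=[]
for c,f in((ct,"top0.png"),(cs,"scene0.png")):
    for z in(.03,.054):
        im,xs,ys=rect(c,f,z); rows.append(im)
out=np.vstack(rows); print(out.shape)
for k in range(0,560,40): cv2.line(out,(k,0),(k,out.shape[0]),(0,255,255) if (k//40)%2 else (255,255,0),1)
cv2.imwrite("pics/rect.png",cv2.resize(out,None,fx=1.4,fy=.82))
E
```

```text
(720, 560, 3)
```

View pics/rect.png

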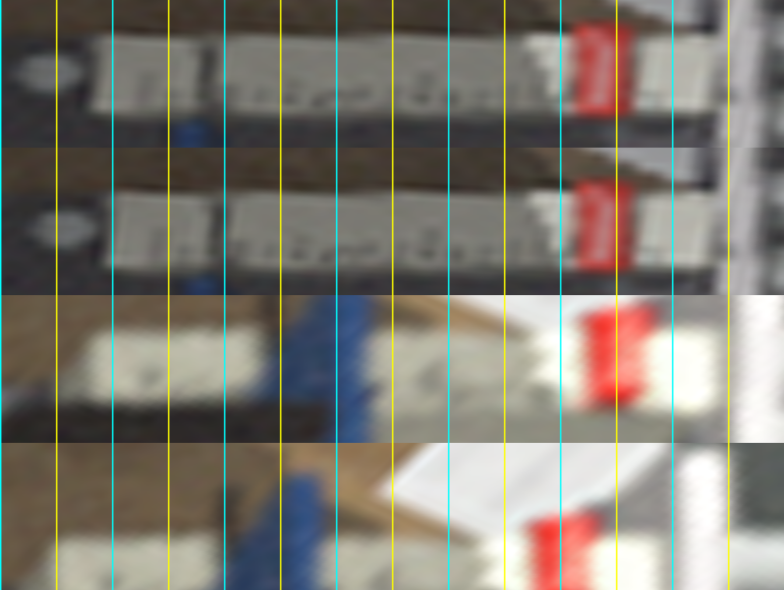

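Sub-pixel readings of the first pictures put the needle about 68 mm before the line. The top view, which hardly depends on height, gives 68.5 mm. The scene view gives 66.6–68 mm, depending on the needle's height. The final pose will hide needle and line behind the gripper, so I'll count the leg's travel from the moment the fingers touch the plate.

```bash
python3 -m inch '[[[0,0,0,2,0,0,76],[0,0,0,2,0,0,76],[0,0,0,1,0,0,76],[0,0,0,1,0,0,76],[0,0,0,0,0,0,76],[0,0,0,0,0,0,76],[0,0,0,0,0,0,76],[0,0,0,0,0,0,76]]]' 20
python3 -c "
from m import *
f=[]
for i in range(4): capture('scene'); f.append(get_obs()['ft_force'])
print(np.mean(f,0),get_obs()['ee_pos'])"
```

```text
clock: 30.08
ee_pos: [0.4224, -0.2039, 0.0263]
ee_rot: [-0.0, 0.999, 0.049, -0.0]
ft_force: [0.9, 0.5, 0.0]
gripper_width: 0.0761
[-0.2062 -0.0446 -0.0904] [ 0.4225 -0.2039  0.0263]
```

```bash
python3 -m inch '[[[0,0,0,1,0,0,76],[0,0,0,1,0,0,76],[0,0,0,0,0,0,76],[0,0,0,0,0,0,76],[0,0,0,0,0,0,76],[0,0,0,0,0,0,76],[0,0,0,0,0,0,76],[0,0,0,0,0,0,76]]]' 20
python3 -c "
from m import *
f=[]
for i in range(6): capture('scene'); f.append(get_obs()['ft_force'])
print(np.mean(f,0),get_obs()['ee_pos'])"
python3 -m inch '[[[0,0,0,1,0,0,76],[0,0,0,0,0,0,76],[0,0,0,0,0,0,76],[0,0,0,0,0,0,76],[0,0,0,0,0,0,76],[0,0,0,0,0,0,76],[0,0,0,0,0,0,76],[0,0,0,0,0,0,76]]]' 20
python3 -c "
from m import *
f=[]
for i in range(6): capture('scene'); f.append(get_obs()['ft_force'])
print(np.mean(f,0),get_obs()['ee_pos'])"
```

```text
clock: 30.95
ee_pos: [0.4244, -0.2037, 0.0263]
ee_rot: [-0.0, 0.999, 0.049, -0.0]
ft_force: [-0.0, -0.1, 1.0]
gripper_width: 0.0761
[-0.3047 -0.5658  0.256 ] [ 0.4245 -0.2037  0.0263]
clock: 31.92
ee_pos: [0.4254, -0.2036, 0.0263]
ee_rot: [-0.0, 0.999, 0.049, -0.0]
ft_force: [-1.3, -0.1, 0.1]
gripper_width: 0.0758
[-2.2788 -0.4465  0.5316] [ 0.4254 -0.2036  0.0263]
```

```bash
python3 - <<'E'
from m import *
cs=capture("scene");ct=capture("top")
th=np.deg2rad(5.3);ex=np.array([np.cos(th),np.sin(th),0]);ey=np.array([-ex[1],ex[0],0]);O=np.array([.533,-.193,0])
def rect(c,f,z,x0=-.135,x1=.005,y0=.05,y1=.095,s=.00025):
    xs=np.arange(x0,x1,s);ys=np.arange(y0,y1,s)
    X,Y=np.meshgrid(xs,ys);P=O+X[...,None]*ex+Y[...,None]*ey+np.array([0,0,z])
    q=P@np.array(c["R"]).T+np.array(c["t"])
    u=(c["fx"]*q[...,0]/q[...,2]+c["cx"])*1.5+.25;v=(c["fy"]*q[...,1]/q[...,2]+c["cy"])*1.5+.25
    return cv2.remap(cv2.imread("pics/"+f).astype(np.float32),u.astype(np.float32),v.astype(np.float32),cv2.INTER_LINEAR),xs,ys
for f in("top0.png","top1.png"):
    im,xs,ys=rect(ct,f,.056); g=im.mean(2)
    for y in (.066,.068,.07,.073,.076,.08):
        i=int((y-.05)/.00025); p=g[i-3:i+4].mean(0); m=(xs>-.103)&(xs<-.089); q=p[m]; base=np.percentile(q,70); w=np.clip(base-q-12,0,None)
        print(f,y,round((w*xs[m]).sum()/w.sum(),5),end=' ')
    im,xs,ys=rect(ct,f,.038); r=im[...,2]-im[...,:2].mean(2)
    for y in (.063,.066,.07,.074,.078):
        i=int((y-.05)/.00025); p=np.clip(r[i-3:i+4].mean(0)-35,0,None); print('L',round((p*xs).sum()/p.sum(),5),end=' ')
    print()
for f in("scene0.png","scene1.png","scene13.png"):
    for z in(.054,.057,.060):
        im,xs,ys=rect(cs,f,z); g=im.mean(2)
        for y in(.066,.07,.074):
            i=int((y-.05)/.00025); p=g[i-3:i+4].mean(0); m=(xs>-.104)&(xs<-.0905); print(f,z,y,round(xs[m][p[m].argmin()],4),end=' ')
        print()
    im,xs,ys=rect(cs,f,.038); r=im[...,2]-im[...,:2].mean(2); g=im.min(2)
    for y in (.064,.068,.072,.076,.08):
        i=int((y-.05)/.00025); p=np.clip(r[i-3:i+4].mean(0)-60,0,None); print('L',round((p*xs).sum()/p.sum(),5),end=' ')
    print()
E
```

```text
top0.png 0.066 -0.09592 top0.png 0.068 -0.09607 top0.png 0.07 -0.0959 top0.png 0.073 -0.09566 top0.png 0.076 -0.09575 top0.png 0.08 -0.09702 L -0.02731 L -0.02744 L -0.0274 L -0.02751 L -0.02768 
top1.png 0.066 -0.09596 top1.png 0.068 -0.09607 top1.png 0.07 -0.09591 top1.png 0.073 -0.09565 top1.png 0.076 -0.09574 top1.png 0.08 -0.09553 L -0.02714 L -0.02743 L -0.02738 L -0.02761 L -0.02772 
scene0.png 0.054 0.066 -0.0935 scene0.png 0.054 0.07 -0.0945 scene0.png 0.054 0.074 -0.0947 
scene0.png 0.057 0.066 -0.0947 scene0.png 0.057 0.07 -0.0952 scene0.png 0.057 0.074 -0.0952 
scene0.png 0.06 0.066 -0.0965 scene0.png 0.06 0.07 -0.0965 scene0.png 0.06 0.074 -0.0962 
L -0.02905 L -0.02947 L -0.02943 L -0.02877 L -0.02815 
scene1.png 0.054 0.066 -0.0907 scene1.png 0.054 0.07 -0.0947 scene1.png 0.054 0.074 -0.0947 
scene1.png 0.057 0.066 -0.0952 scene1.png 0.057 0.07 -0.0952 scene1.png 0.057 0.074 -0.0952 
scene1.png 0.06 0.066 -0.0967 scene1.png 0.06 0.07 -0.0965 scene1.png 0.06 0.074 -0.096 
L -0.02873 L -0.02894 L -0.02898 L -0.02858 L -0.02807 
scene13.png 0.054 0.066 -0.0932 scene13.png 0.054 0.07 -0.0947 scene13.png 0.054 0.074 -0.0947 
scene13.png 0.057 0.066 -0.095 scene13.png 0.057 0.07 -0.0955 scene13.png 0.057 0.074 -0.095 
scene13.png 0.06 0.066 -0.0967 scene13.png 0.06 0.07 -0.0965 scene13.png 0.06 0.074 -0.096 
L -0.02861 L -0.02889 L -0.02894 L -0.02857 L -0.0281
```

```bash
python3 -m inch '[[[0,0,0,3,0,0,76],[0,0,0,4,0,0,76],[0,0,0,5,0,0,76],[0,0,0,5,0,0,76],[0,0,0,5,0,0,76],[0,0,0,5,0,0,76],[0,0,0,4,0,0,76],[0,0,0,3,0,0,76]]]'
python3 - <<'E'
from m import *
for n in("scene",):
    c=capture(n); b=cv2.cvtColor(c["color"],cv2.COLOR_RGB2BGR)
    u,v=map(int,proj(c,[.49,-.20,.08]))
    cv2.imwrite(f"pics/{n}16.png",cv2.resize(b[v-60:v+30,u-60:u+60],None,fx=6.6,fy=6.6,interpolation=cv2.INTER_CUBIC))
o=get_obs();print(o["ee_pos"],o["ft_force"])
E
```

```text
clock: 32.98
ee_pos: [0.4598, -0.2003, 0.0263]
ee_rot: [0.0, 0.999, 0.049, 0.0]
ft_force: [-2.4, -2.1, -0.6]
gripper_width: 0.076
[ 0.4602 -0.2002  0.0263] [-3.323  -2.0327 -0.9112]
```

View pics/scene16.png

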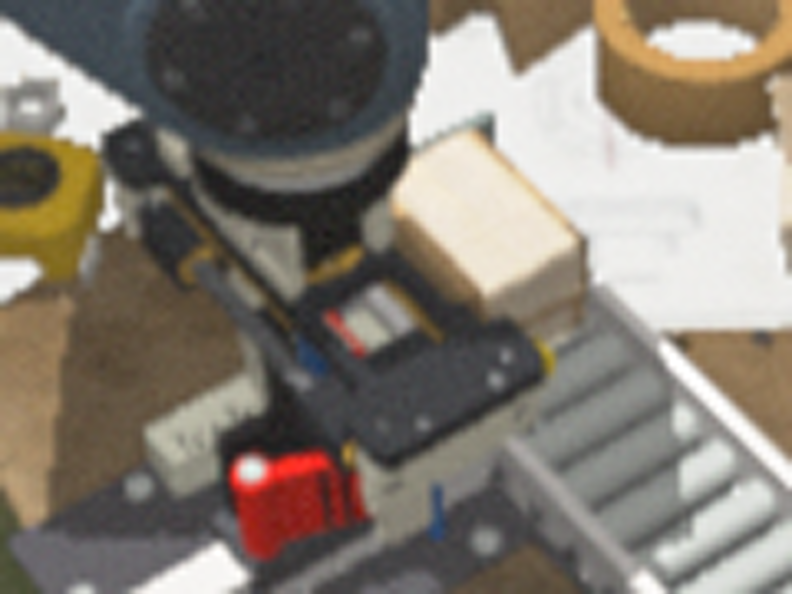

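```bash
python3 -m inch '[[[0,0,0,3,0,0,76],[0,0,0,5,0,0,76],[0,0,0,5,0,0,76],[0,0,0,5,0,0,76],[0,0,0,5,0,0,76],[0,0,0,4,0,0,76],[0,0,0,3,0,0,76],[0,0,0,1.5,0,0,76]]]'
python3 - <<'E'
from m import *
for n in("scene","top"):
    c=capture(n); b=cv2.cvtColor(c["color"],cv2.COLOR_RGB2BGR)
    u,v=map(int,proj(c,[.5,-.17,.08]))
    cv2.imwrite(f"pics/{n}17.png",cv2.resize(b[v-40:v+40,u-50:u+50],None,fx=7.5,fy=7.5,interpolation=cv2.INTER_CUBIC))
    for l in("needle","index_line","plate_face"): print(n,l,[(np.round(x["position"],4),round(x["confidence"],2)) for x in pinpoint(n,l)[:1]])
o=get_obs();print(o["ee_pos"],o["ft_force"])
E
```

```text
clock: 33.7
ee_pos: [0.4911, -0.1972, 0.0263]
ee_rot: [0.0, 0.999, 0.049, 0.0]
ft_force: [-3.4, -3.6, -0.4]
gripper_width: 0.0763
scene needle []
scene index_line []
scene plate_face [(array([ 0.5017, -0.1942,  0.0757]), 0.74)]
top needle []
top index_line []
top plate_face [(array([ 0.4232,  0.0331, -0.0001]), 0.6)]
[ 0.4905 -0.1972  0.0264] [-2.6421 -0.9555 -1.2111]
```

View pics/scene17.png

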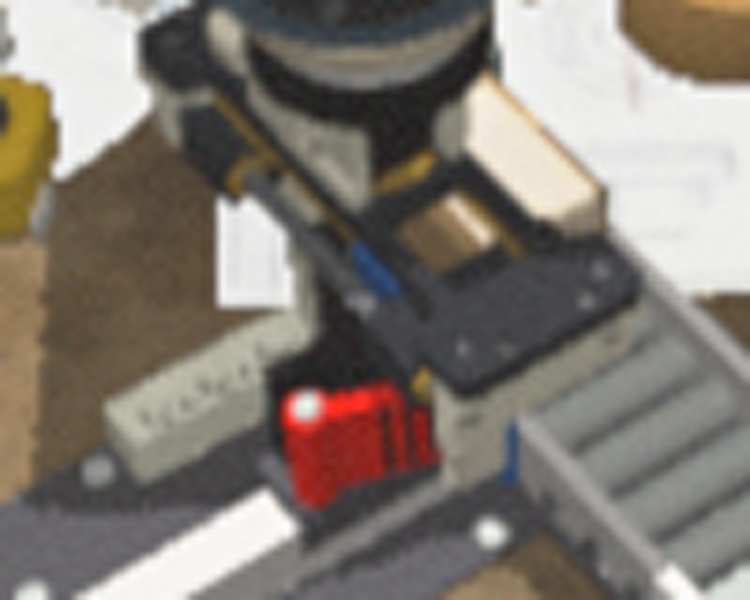

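View pics/top17.png

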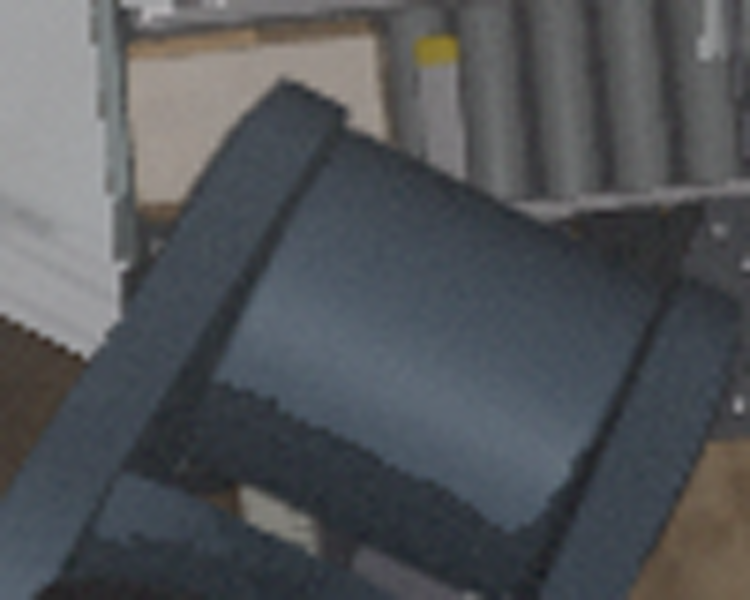

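```bash
python3 - <<'E'
from m import *
def yel(im,box):
    u0,u1,v0,v1=box; s=im[v0:v1,u0:u1].astype(float); w=np.clip((s[...,1]+s[...,2])/2-s[...,0]-45,0,None)
    vv,uu=np.mgrid[v0:v1,u0:u1]; return (w*uu).sum()/w.sum(),(w*vv).sum()/w.sum(),(w>0).sum()
t0=cv2.imread("pics/top0.png");s0=cv2.imread("pics/scene0.png")
a=yel(t0,(350,378,285,315));b=yel(s0,(345,375,275,300));print(a,b)
c=capture("top");cs=capture("scene");save(c,"top18.png");t1=cv2.imread("pics/top18.png")
f=lambda q:((q[0]-.25)/1.5,(q[1]-.25)/1.5)
T,e=tri(cs,f(b),c,f(a));print(T,e)
u,v=proj(c,[.5-.0+.06,-.19,.05]);u=int(u*1.5);v=int(v*1.5)
d=yel(t1,(u-15,u+15,v-25,v+25));print(d,u,v)
ex=np.array([np.cos(np.deg2rad(5.3)),np.sin(np.deg2rad(5.3))])
for z in(.04,.05,.06,T[2]): print(z,(atz(c,*f(d),z)-atz(c,*f(a),z))[:2]@ex)
o=[get_obs()["ee_pos"]];print(o)
E
```

```text
(np.float64(363.79901960784315), np.float64(299.4125188536953), np.int64(33)) (np.float64(358.3172149009028), np.float64(288.6397219051572), np.int64(54))
[ 0.5216 -0.1945  0.0573] 0.002319616060240965
(np.float64(359.84261241970023), np.float64(259.88865096359746), np.int64(38)) 361 276
0.04 0.06856876489633311
0.05 0.06786264911651453
0.06 0.06715653333669593
0.05733538554450457 0.06734468596811172
[array([ 0.4905, -0.1972,  0.0264])]
```

View pics/top18.png

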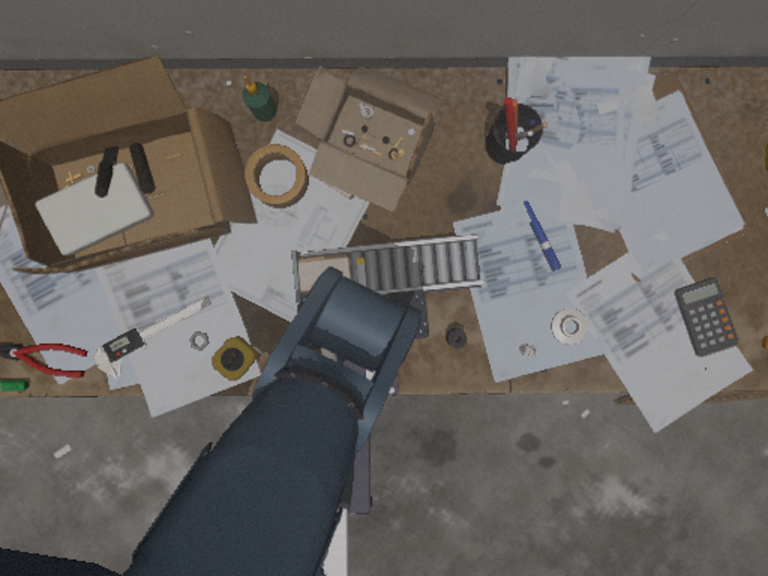

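```bash
python3 -m inch '[[[0,0,0,0.7,0,0,76],[0,0,0,0.6,0,0,76],[0,0,0,0,0,0,76],[0,0,0,0,0,0,76],[0,0,0,0,0,0,60],[0,0,0,0,0,0,50],[0,0,0,0,0,0,42],[0,0,0,0,0,0,36]]]' 20
python3 -m inch '[[[0,0,0,0,0,0,32],[0,0,0,0,0,0,28],[0,0,0,0,0,0,24],[0,0,0,0,0,0,20],[0,0,0,0,0,0,20],[0,0,0,0,0,0,20],[0,0,0,0,0,0,20],[0,0,0,0,0,0,20]]]' 20
python3 - <<'E'
from m import *
for n in("scene","top"):
    c=capture(n); save(c,n+"19.png"); b=cv2.cvtColor(c["color"],cv2.COLOR_RGB2BGR)
    u,v=map(int,proj(c,[.5,-.17,.08]))
    cv2.imwrite(f"pics/{n}19c.png",cv2.resize(b[v-40:v+40,u-50:u+50],None,fx=7.5,fy=7.5,interpolation=cv2.INTER_CUBIC))
o=get_obs();print(o["ee_pos"],o["ee_rot"],o["ft_force"],o["gripper_width"])
E
```

```text
clock: 34.87
ee_pos: [0.4922, -0.1974, 0.0265]
ee_rot: [0.0, 0.999, 0.049, 0.0]
ft_force: [-1.9, -8.0, -0.5]
gripper_width: 0.0541
clock: 35.53
ee_pos: [0.492, -0.1966, 0.0266]
ee_rot: [-0.0, 0.999, 0.049, 0.0]
ft_force: [-4.0, 2.6, 5.2]
gripper_width: 0.0275
[ 0.492  -0.1966  0.0266] [-0.0003  0.9988  0.0489  0.    ] [-3.5213  2.6667  5.2488] 0.027755907346895203
```

View pics/scene19c.png

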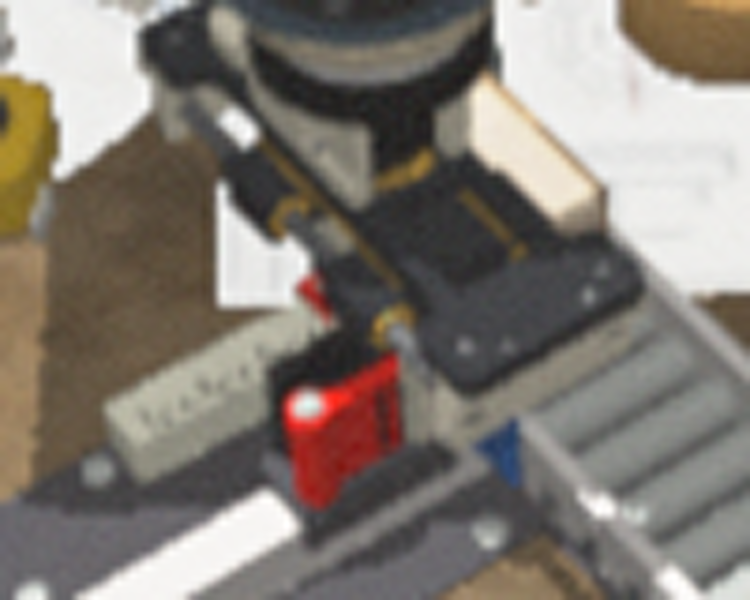

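View pics/top19c.png

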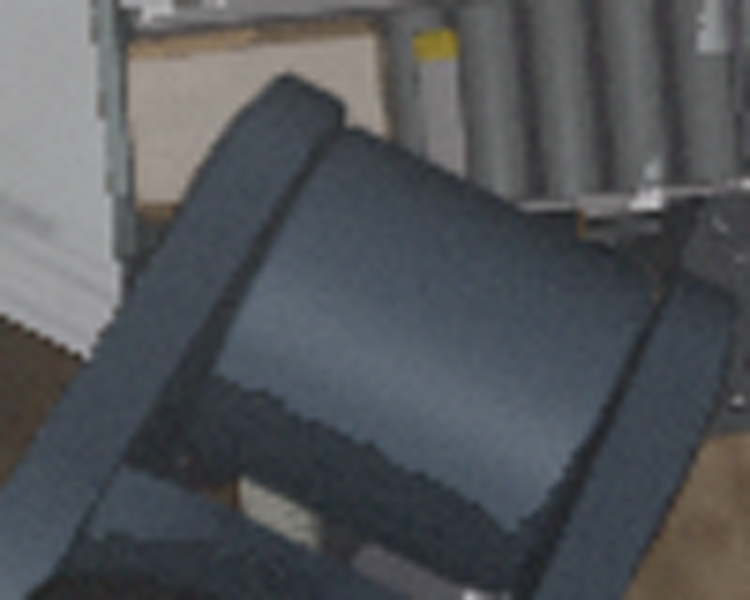

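```bash
python3 - <<'E'
from m import *
acc=0
for i in range(6):
    c=capture("scene"); acc=acc+c["color"].astype(float)
b=cv2.cvtColor((acc/6).astype(np.uint8),cv2.COLOR_RGB2BGR)
u,v=map(int,proj(c,[.498,-.123,.04])); print(u,v)
cr=b[v-14:v+14,u-18:u+18]
big=cv2.resize(cr,None,fx=20,fy=20,interpolation=cv2.INTER_CUBIC)
cv2.imwrite("pics/clip.png",big)
th=np.deg2rad(5.3);ex=np.array([np.cos(th),np.sin(th),0]);ey=np.array([-ex[1],ex[0],0]);O=np.array([.533,-.193,0])
for y in(.060,.066,.072,.078,.084):
    P=O+-.0275*ex+y*ey
    a=proj(c,P+[0,0,.038]);n=proj(c,P+[0,0,.056]); print(y,[(round((q[0]-u+18+.5)*20),round((q[1]-v+14+.5)*20)) for q in(a,n)])
o=get_obs();print(o["ee_pos"],o["ft_force"],o["gripper_width"],o["clock"])
E
```

```text
218 182
0.06 [(435, 365), (426, 281)]
0.066 [(411, 339), (402, 255)]
0.072 [(387, 312), (378, 228)]
0.078 [(364, 286), (354, 202)]
0.084 [(340, 260), (330, 176)]
[ 0.492  -0.1966  0.0266] [-2.7923  0.9539  6.0561] 0.027241987642739975 35.9333
```

View pics/clip.png

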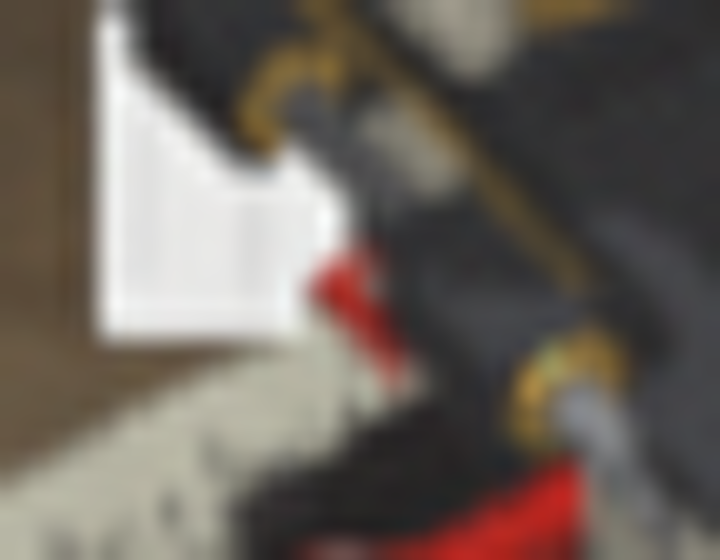

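```bash
python3 - <<'E'
from m import *
th=np.deg2rad(5.3);ex=np.array([np.cos(th),np.sin(th)])
f=lambda q:((q[0]-.25)/1.5,(q[1]-.25)/1.5)
def cen(im,box,fn):
    u0,u1,v0,v1=box; s=im[v0:v1,u0:u1].astype(float); w=np.clip(fn(s),0,None); vv,uu=np.mgrid[v0:v1,u0:u1]; return (w*uu).sum()/w.sum(),(w*vv).sum()/w.sum(),(w>0).sum()
cs=capture("scene");ct=capture("top");save(cs,"s20.png");save(ct,"t20.png")
s0=cv2.imread("pics/scene0.png");s1=cv2.imread("pics/s20.png");t0=cv2.imread("pics/top0.png");t1=cv2.imread("pics/t20.png")
bolt=lambda s:s.min(2)-110
u,v=map(int,proj(cs,[.5,-.17,.08]));pu=int((u-50+307/7.5)*1.5);pv=int((v-40+405/7.5)*1.5);print(pu,pv)
a=cen(s0,(284,297,310,324),bolt);b=cen(s1,(pu-6,pu+7,pv-7,pv+7),bolt);print(a,b)
for z in(.09,.098,.106):
    A=atz(cs,*f(a),z);B=atz(cs,*f(b),z);print(z,A,B,(B-A)[:2]@ex,(B-A)[1]*ex[0]-(B-A)[0]*ex[1])
yel=lambda s:(s[...,1]+s[...,2])/2-s[...,0]-45
a=cen(t0,(350,378,285,315),yel);b=cen(t1,(346,376,245,275),yel);print(a,b)
for z in(.045,.05,.057): print(z,(atz(ct,*f(b),z)-atz(ct,*f(a),z))[:2]@ex)
x0,x1=s0[305:345,275:330],s1[pv-25:pv+15,pu-16:pu+39]
cv2.imwrite("pics/cmp20.png",cv2.resize(np.hstack([x0,x1]),None,fx=7,fy=7,interpolation=cv2.INTER_CUBIC))
E
```

```text
325 297
(np.float64(291.01743264659274), np.float64(316.9540412044374), np.int64(23)) (np.float64(324.987106017192), np.float64(296.5668576886342), np.int64(35))
0.09 [ 0.3864 -0.2117  0.09  ] [ 0.4538 -0.2035  0.09  ] 0.06782408775373358 0.002000021672182401
0.098 [ 0.3848 -0.2175  0.098 ] [ 0.4514 -0.2093  0.098 ] 0.06707728531960575 0.001977999687035838
0.106 [ 0.3831 -0.2232  0.106 ] [ 0.449  -0.2151  0.106 ] 0.06633048288547794 0.0019559777018890497
(np.float64(363.79901960784315), np.float64(299.4125188536953), np.int64(33)) (np.float64(359.88021868787274), np.float64(259.0666003976143), np.int64(39))
0.045 0.06961676446151013
0.05 0.0692564552447372
0.057 0.06875202234125527
```

View pics/cmp20.png

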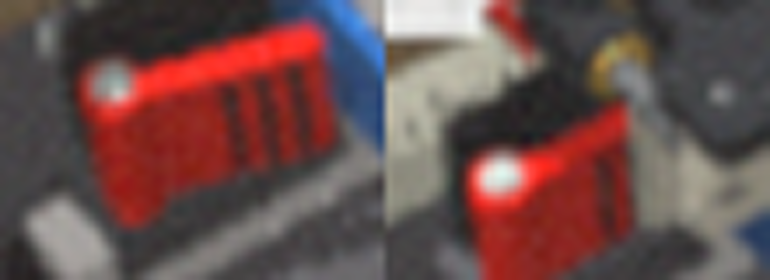

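```bash
python3 - <<'E'
from m import *
for n in("scene","top"):
    capture(n)
    for l in("carton_center","bay_stop","spare"): print(n,l,[(np.round(x["position"],4),round(x["confidence"],2)) for x in pinpoint(n,l)[:1]])
o=get_obs();print(o["ee_pos"],o["ft_force"],o["gripper_width"],o["clock"])
print(close_job())
E
```

```text
scene carton_center [(array([ 0.4999, -0.1284,  0.0527]), 0.72)]
scene bay_stop []
scene spare [(array([ 0.4505, -0.3568,  0.0011]), 0.51)]
top carton_center [(array([ 0.5595, -0.1273,  0.0528]), 0.77)]
top bay_stop [(array([ 0.5577, -0.0804,  0.0233]), 0.79)]
top spare [(array([ 0.4545, -0.3527,  0.0001]), 0.41)]
[ 0.492  -0.1966  0.0266] [-3.8908  1.7137  4.1435] 0.02734478596692647 36.4333
the job is handed in; nothing more can be done
None
```

The carton is against the grey end stop, the gate leg is pushed out about 67–68 mm, and the red lever is held shut with 20 N. I handed the job in at 36.4 s, still holding. I could not see the needle against the line in the final pose, so that match rests on measured travel.

- **Carton:** I pushed it along the rollers until the wrist read about 14 N against the stop. The top view afterwards still shows it there. In the last check the top network put it within about 2.5 mm of home. The scene network's carton point in that check (x = 0.50, where the red clip stands) was a false hit, which I ignored.
- **Tool height:** The real fingertips sit about 34 mm above the reported TCP, so my first push passed over the carton without touching it. I found the offset by lowering the fingers onto the bench, which pressed at about 33 N (about 38 N with the side force), and used it from then on.
- **Needle on the line:** The gripper hides needle and line in both cameras.

| Source | Travel needed (mm) | Travel achieved (mm) |
|---|---|---|
| Top view | 68.4 | 68.8–69.6 |
| Scene view | about 66.6–68 | about 67 |
| Networks | about 66 | – |
| TCP since first contact | – | 67.3 |

  My own measurements agree with the travel to about 1 mm. The network points, the least exact source, say the leg is 1–1.5 mm too far.

- **Lever:** The fingers stopped at 27.3 mm, against 28 mm for tab and closed lever. The picture shows the lever parallel to the tab.
- **Other things:** I saw nothing else disturbed. The spare roller's position reads the same as at the start, to within the measurement error.

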